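Put the stock-taking instruments back in their foam inserts

ROBOT

A 6-joint arm with a two-finger parallel gripper is mounted at the origin on the work surface. World frame = base frame: x ahead of the robot, y to its left, z up, the work surface at z = 0. Lengths are in m, angles in degrees, forces in N, time in s.
With the tool pointing down it reaches from about 0.25 to 0.775 m from the base axis. Payload 8.9 kg.
Tool frame: the origin (TCP) lies midway between the tips of the shut fingers; the grasp point (between the pads) lies 19 mm behind it; y points along the fingers, z is the direction in which the jaws open and shut, and the axes are right-handed (so a half turn about y gives the same grasp; the last joint's range is limited). The gripper opens to 85 mm and grips with 20 to 120 N. Pads are 22 mm wide; open, the fingers measure 114 mm over their backs; the gripper's body (76 mm by 85 mm) begins 54 mm behind the grasp point. The pads swing forward as they close: fully open they stand 13 mm farther back than shut.
Start: joints at [-80.403, 16.656, -8.789, 64.555, 0, 82.019], TCP at [0.159, -0.5, 0.203] pointing down, gripper open.
Joint ranges: [-144.48, 144.48], [-52.06, 99.96], [-74.48, 78.29], [-112.23, 115.85], [-86.99, 84.42], [-180, 180]. Speed limits (degrees/s): [127.2, 127.2, 159.86, 180, 180, 180].

INTERFACE

Orientations are given as a 3x3 rotation matrix whose columns are the frame's x, y, z axes.
In Python, from workcell import state, snapshot, camera_params, sign_off gives the robot as it stands.
- The arm moves only by the tool jog_arm, never from a script. Its argument "steps" is text: rows parted by semicolons, each of 7 numbers parted by spaces: the turn, a rotation vector about the tool's x, y, z in degrees, then the shift along the tool's x, y, z in cm, then the opening in per cent of the stroke, from 0 (shut) to 100 (fully open). A call has 1 to 10 rows; each row is the pose to reach, as a shift and turn from the pose commanded when the call began, along the tool's axes at that moment; what a row does not reach only later rows make up. A row lasts 1/12 s, in which the tool goes at most 41.7 mm and 7.16 degrees, less where a joint would pass 70% of its speed; a pose out of reach is approached as far as the arm can. A call with a gripper value outside its range is refused whole. The fingers move at their own pace and stop on an object; the grip force is fixed at half the most. Time passes only in rows, so rows that repeat a pose let the fingers close. It gives the time, the measured TCP pose, the force and the opening at its end, in the units of the state.
- state(): the state, without advancing time (a new reading comes with each control period).
- snapshot(name): name is "scene" or "top" or "wrist"; returns (picture, depth): 384x512x3 uint8, blue, green, red; 384x512 float32, m along the optical axis (not along the pixel's ray), 0 where there is no reading.
- camera_params(name): a dict with "fovy" (degrees; the focal length in pixels is half the picture's height over the tangent of half this angle, whatever the lens; pixels are square), "cx", "cy" (the principal point, pixels), "pose" (4x4, takes a point from camera to world coordinates). Camera axes: x right, y down, z forward; pixel columns grow to the right and rows downward; lengths in m; the calibration is good to about 2 mm. A picture is of the moment at which its call begins: read the wrist's pose just before it. camera_params takes no time and is no camera call; for the wrist camera it gives the pose at the moment of the call.
- sign_off(): hands the job in, once; it reports no verdict.
The state is a dict: "clock": time; "qpos": joint angles; "dq": joint speeds; "effort": joint torques, N m; "position": TCP position; "tcp_rot": TCP orientation; "force": force on the tool from outside, world axes, zero at the start; "torque": the same for the moment, N m; "grip_width": finger opening in m.
Only numpy, scipy, OpenCV 4.12 (cv2) and the standard library are available. Lean on these libraries where they do the work, as an engineer would, in place of code of your own. Each camera call takes 0.05 s, during which the arm holds its last target. There are 200 camera calls.

TASK

Put the barcode scanner and the tape measure back in their own foam inserts: each lies flat in its cut-out, the way the cut-out is shaped, and is pressed down past the springy nubs until it is fully home on the blue pocket floor. Leave everything else on the table where it stands.

Things in the scene. Friction and masses are not known exactly. Their poses are not given: they have to be found in the camera images.
- scanner: Pistol-shaped barcode scanner, dark plastic, 0.18-0.31 kg, lying on its side, 40 mm thick, lower edges bevelled 3 mm. Origin on its underside, in the handle, near the centre of mass; z up. Handle: x -75 to +32, y -15 to +15 mm. Head across its end: x +32 to +74, y -22 to +58 mm. Small trigger in the corner x 19-32, y 15-21, z 24-34 mm.
- scanner_nose (a point): Point on the scanner's underside below the middle of its scan window: (53, 58, 0) mm in the scanner's frame.
- tape: Tape measure, dark case on its side, 0.22-0.39 kg, 40 mm thick, lower edges bevelled 3 mm. Origin under the middle of the case; z up. Case: x -33 to +33, y -30 to +30 mm; both +y corners cut off (+y face flat for x -14 to +14, +x face up to y +10, -x face up to y +8 mm). A steel hook block sticks out of the +x face: x 33-45, y -30 to -18, z 8-30 mm.
- tape_hook (a point): Point in the plane of the tape measure's underside, below the end of its hook: (45, -24, 0) mm in its frame.
- scanner_insert: Fixed dark foam block in a grey tray, top 35 mm above the table, with one die-cut pocket 22 mm deep, 1.75 mm wider than the scanner all round, in its pistol outline; blue floor. Origin under the foam, straight below the scanner's origin when home; axes as the scanner's when home. Foam: x -98 to +98, y -46 to +82 mm.
- scanner_home (a point): Where the scanner's origin lies when home, on the pocket floor, 13 mm above the table; axes as the insert's. Four springy nubs in the pocket walls, at (-50, +-15), (53, 58), (53, -22) mm and 10 mm below the foam top, hold the scanner 2-8 mm off the floor, a little tilted, until it is pressed; press near (2, 3) mm, then down any end that stays up. About 6-16 N takes it past the nubs; home, its top is 18 mm above the foam.
- scanner_nose_home (a point): Point in the pocket floor plane where scanner_nose lies when home.
- tape_insert: Fixed dark foam block in a grey tray, top 35 mm above the table, with one die-cut pocket 22 mm deep, 1.75 mm wider than the tape measure all round, in its outline (wider at the hook); blue floor. Origin under the foam, straight below the tape measure's origin when home; axes as the tape measure's when home. Foam: x -57 to +69, y -54 to +54 mm.
- tape_home (a point): Where the tape measure's origin lies when home, on the pocket floor, 13 mm above the table; axes as the insert's. Four springy nubs in the middle of the pocket's sides, 10 mm below the foam top, hold the tape measure 2-10 mm off the floor, a little tilted, until it is pressed; press near the middle, then down any corner that stays up. About 6-16 N takes it past the nubs; home, its top is 18 mm above the foam.
- tape_hook_home (a point): Point in the pocket floor plane where tape_hook lies when home.
- bottle: Bystander: white bottle, 60 mm across, 190 mm high, standing. Origin under its middle.
- mug: Bystander: white mug, 80 mm across, 92 mm high, handle to its +y side (reaches about 75 mm from the middle). Origin under its middle.
- labels: Bystander: block of paper labels, 62 x 42 x 24 mm (x, y, z). Origin under its middle.
- carton: Bystander: small cardboard carton, 80 x 60 x 50 mm. Origin under its middle.
- packing_roll: Bystander: brown roll of packing tape lying flat, 92 mm across, 45 mm high. Origin under its middle.
- stapler: Bystander: dark stapler, 125 x 34 x 47 mm. Origin under its middle.
- glue_stick: Bystander: upright white glue stick with grey cap, 29 mm across, 85 mm high, close beside the scanner's handle on its -y side. Origin under its middle.
- staple_box: Bystander: small cardboard box, 36 x 20 x 22 mm (x, y, z), near the +y side of the tape measure. Origin under its middle.
Things that resemble listed ones, but are neither listed nor needed, are in the scene too. What is shaped like the tape but pink is not meant.

How it is judged:
By the outcome, as a careful person would: the job done as asked, in the order asked, and still so for the second after the job is handed in, with the robot touching nothing.
It also fails if it takes over 67 s, if anything falls off the work surface, if the arm or the gripper's body presses on something with over 40 N, if the wrist force passes 120 N, or if a joint passes its speed limit or range.

## Working session

There is one attempt and no reset: what is moved stays moved. The work goes in short steps, Python scripts to look and compute and a tool call to move; the robot and the scene stay as the last step left them, time stands still between calls to the robot, and variables do not carry over. Pictures are saved under pics/ and viewed, about 8 in all and at most 12, crops included, and the job is handed in when it is done.

Besides the shell and the picture viewer there is one more tool, called after "Request:" in YAML: its name, and indented under it one key for each argument. jog_arm: Moves the arm, as the interface text tells. Its arguments: {"type":"object","properties":{"steps":{"type":"string"}},"required":["steps"]}

```bash
mkdir -p pics; ls
python3 - <<'E'
from workcell import state,snapshot,camera_params
import cv2,numpy as np
np.set_printoptions(precision=4,suppress=True)
s=state();print(s)
for n in("top","scene"):
    im,d=snapshot(n);p=camera_params(n);print(n,p)
    cv2.imwrite(f"pics/{n}0.png",im);np.save(f"{n}0.npy",d)
    if n=="top": cv2.imwrite("pics/top0b.png",cv2.resize(im,(800,600),interpolation=cv2.INTER_CUBIC))
print(camera_params("wrist"))
E
```

```text
pics
{'clock': 0.0, 'qpos': array([-80.4048,  16.6891,  -8.8302,  64.5546,   0.0045,  82.0193]), 'dq': array([-0.0306, -0.0467,  0.0786,  0.034 , -0.0114, -0.0341]), 'effort': array([  0.0007, -53.7143,  33.1372,   0.0159,  -0.0001,  -0.    ]), 'position': array([ 0.1585, -0.5   ,  0.2025]), 'tcp_rot': array([[-0.9533, -0.0001,  0.302 ],
       [-0.302 ,  0.0013, -0.9533],
       [-0.0003, -1.    , -0.0013]]), 'force': array([-0.2356, -0.2986, -0.7659]), 'torque': array([ 0.0383, -0.0359, -0.0439]), 'grip_width': 0.08545323507373345}
top {'fovy': 52.0217060194511, 'cx': 251.0259431112387, 'cy': 192.23007042240786, 'pose': array([[ 0.0041, -0.9888,  0.149 ,  0.364 ],
       [-1.    , -0.0042, -0.0005, -0.0083],
       [ 0.0011, -0.149 , -0.9888,  0.986 ],
       [ 0.    ,  0.    ,  0.    ,  1.    ]])}
scene {'fovy': 42.14027850228937, 'cx': 253.41541149703792, 'cy': 182.68730802459822, 'pose': array([[-0.4444,  0.7449, -0.4976,  1.2458],
       [ 0.8958,  0.3655, -0.2528,  0.3652],
       [-0.0064, -0.5582, -0.8297,  1.2374],
       [ 0.    ,  0.    ,  0.    ,  1.    ]])}
{'fovy': 66.64073482104479, 'cx': 257.2877755678168, 'cy': 193.669123076632, 'pose': array([[ 0.302 , -0.9051, -0.2993,  0.2364],
       [-0.9533, -0.2875, -0.0925, -0.4756],
       [-0.0023,  0.3133, -0.9497,  0.3728],
       [ 0.    ,  0.    ,  0.    ,  1.    ]])}
```

View pics/top0b.png

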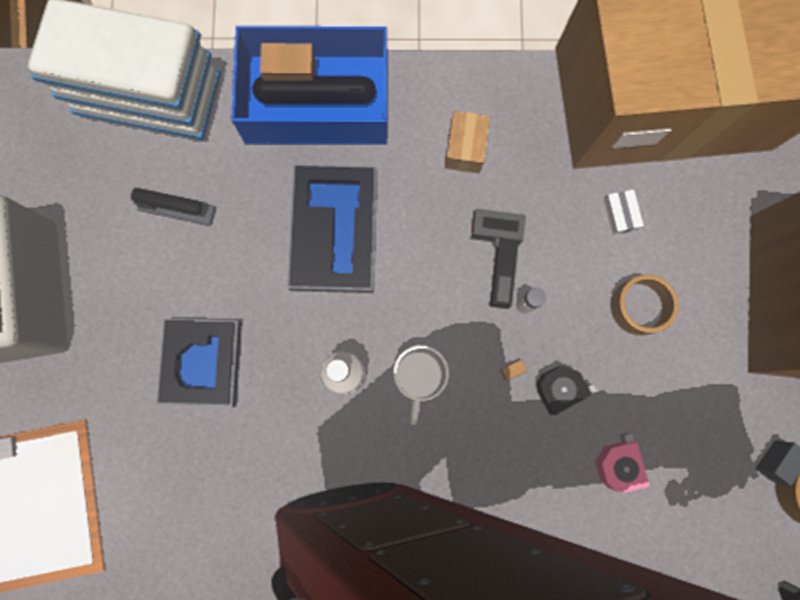

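View pics/scene0.png

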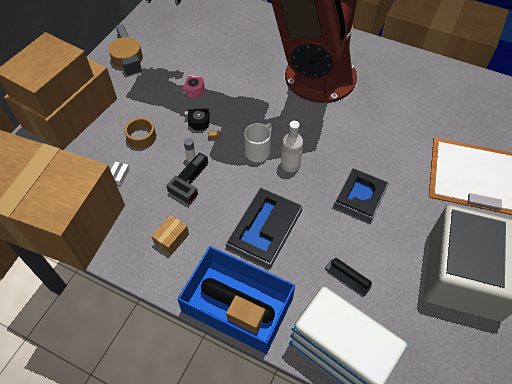

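Top view (800x600): scanner at (503,260), glue stick at (533,298), tape at (563,388) with its hook to the right, and the pink lookalike at (623,467). The scanner insert is at (333,228) and the tape insert at (200,362). The scene view agrees.

```bash
cat > h.py <<'E'
import numpy as np,cv2
from workcell import state,snapshot,camera_params
np.set_printoptions(precision=4,suppress=True)
def K(p):
    return 192/np.tan(np.radians(p["fovy"]/2)),p["cx"],p["cy"]
def cast(p,uv,z):
    "pixels (n,2) -> world points on plane z"
    f,cx,cy=K(p);uv=np.atleast_2d(np.asarray(uv,float))
    d=np.c_[(uv[:,0]-cx)/f,(uv[:,1]-cy)/f,np.ones(len(uv))]@p["pose"][:3,:3].T
    o=p["pose"][:3,3];return o+d*((z-o[2])/d[:,2])[:,None]
def cloud(p,d):
    f,cx,cy=K(p);v,u=np.mgrid[:d.shape[0],:d.shape[1]]
    c=np.stack([(u-cx)/f*d,(v-cy)/f*d,d],-1)
    return c@p["pose"][:3,:3].T+p["pose"][:3,3]
def ortho(p,im,x0,x1,y0,y1,z,s=0.0005):
    "rectified picture of plane z: row 0 = x1, col 0 = y1; s m per pixel"
    f,cx,cy=K(p);X,Y=np.meshgrid(np.arange(x1,x0,-s),np.arange(y1,y0,-s),indexing='ij')
    P=(np.stack([X,Y,0*X+z],-1)-p["pose"][:3,3])@p["pose"][:3,:3]
    m=(P[...,:2]/P[...,2:]*f+[cx,cy]).astype(np.float32)
    return cv2.remap(im,m[...,0],m[...,1],cv2.INTER_LINEAR)
E
python3 - <<'E'
from h import *
im=cv2.imread("pics/top0.png");d=np.load("top0.npy");p=camera_params("top");W=cloud(p,d)
S=512/800
for n,(a,b,c,e) in dict(scanner=(465,200,530,312),glue=(522,280,550,315),tape=(530,355,605,420),sbox=(498,352,530,384),roll=(605,265,690,340),mug=(385,340,455,430),bottle=(315,340,372,400),sins=(280,160,382,298),tins=(150,312,248,412),labels=(600,185,650,235)).items():
    r=np.s_[int(b*S):int(e*S),int(a*S):int(c*S)]
    q=W[r].reshape(-1,3);h=q[(q[:,2]>.012)&(d[r].ravel()>0)]
    t=h[h[:,2]>h[:,2].max()-.012]
    R=cv2.minAreaRect((t[:,:2]*1000).astype(np.float32))
    print(n,len(h),"zmax",h[:,2].max(),np.percentile(h[:,2],[50,90]),"rect",R)
hsv=cv2.cvtColor(im,cv2.COLOR_BGR2HSV)
m=cv2.inRange(hsv,(100,120,60),(125,255,255))
cs,_=cv2.findContours(m,cv2.RETR_EXTERNAL,cv2.CHAIN_APPROX_NONE)
for c in cs:
    if 100<cv2.contourArea(c)<3000:
        w=cast(p,c[:,0],.013);M=cv2.moments((w[:,:2]*1e3).astype(np.float32));print(cv2.contourArea(c),M['m10']/M['m00'],M['m01']/M['m00'],cv2.minAreaRect((w[:,:2]*1e3).astype(np.float32)))
# floor noise
print("table z",np.median(W[250:260,300:310,2]),W[250:260,300:310,2].std())
E
```

```text
scanner 1295 zmax 0.08649805192464066 [0.0395 0.0422] rect ((505.3807678222656, -210.15896606445312), (15.35351848602295, 2.7109930515289307), 4.762667655944824)
glue 185 zmax 0.08737230885408631 [0.0832 0.0857] rect ((505.4129333496094, -222.53179931640625), (28.020484924316406, 27.216243743896484), 38.852294921875)
tape 747 zmax 0.04428441879435485 [0.0394 0.0419] rect ((374.2804260253906, -271.2466735839844), (60.08503341674805, 66.72822570800781), 28.165449142456055)
sbox 128 zmax 0.025543131248926043 [0.0214 0.0237] rect ((401.2889709472656, -199.85638427734375), (19.410114288330078, 36.06557083129883), 26.88456153869629)
roll 712 zmax 0.04920240892818084 [0.0412 0.0458] rect ((503.71697998046875, -407.19549560546875), (91.22237396240234, 90.23571014404297), 80.58252716064453)
mug 401 zmax 0.09555313413519162 [0.0811 0.093 ] rect ((392.3939208984375, -52.07658004760742), (76.41963195800781, 76.93437194824219), 0.17021510004997253)
bottle 620 zmax 0.19366748216606589 [0.1299 0.1905] rect ((392.6332092285156, 61.47429656982422), (25.969905853271484, 25.437515258789062), 45.636165618896484)
sins 4050 zmax 0.040749552988639914 [0.034  0.0368] rect ((627.7304077148438, 87.36612701416016), (135.74557495117188, 202.63392639160156), 88.71846771240234)
tins 2622 zmax 0.04137573954344809 [0.0341 0.0371] rect ((410.327392578125, 292.07958984375), (115.65715789794922, 133.65283203125), 88.43222045898438)
labels 447 zmax 0.02861957344474786 [0.0233 0.0256] rect ((658.3456420898438, -386.87841796875), (63.4332275390625, 44.43257522583008), 10.346070289611816)
558.5 407.27653697453877 294.6389783790298 ((412.5827941894531, 296.7976379394531), (55.998905181884766, 81.15966796875), 88.08586883544922)
910.0 647.5619120809133 79.75706590306142 ((631.7182006835938, 91.44570922851562), (82.38524627685547, 148.60276794433594), 86.80608367919922)
table z -0.00045372108511254616 0.0017275929803453544
```

```bash
cat >> h.py <<'E'
from scipy.spatial.transform import Rotation as Ro
def plan(pos,jaw,s=None):
    "rotvec(deg)+shift(cm) in tool axes to reach TCP pos, tool down, jaw axis at world angle jaw (deg, mod 180)"
    s=s or state();R=s["tcp_rot"];best=None
    for j in(jaw,jaw+180):
        z=np.array([np.cos(np.radians(j)),np.sin(np.radians(j)),0]);y=np.array([0,0,-1.]);x=np.cross(y,z)
        T=np.c_[x,y,z];r=Ro.from_matrix(R.T@T).as_rotvec(degrees=True)
        if best is None or np.linalg.norm(r)<np.linalg.norm(best):best=r
    return np.r_[best,R.T@(np.array(pos)-s["position"])*100]
E
python3 - <<'E'
from h import *
d=np.load("top0.npy");p=camera_params("top");W=cloud(p,d);S=512/800
r=np.s_[int(195*S):int(315*S),int(465*S):int(532*S)]
q=W[r].reshape(-1,3);h=q[(q[:,2]>.032)&(q[:,2]<.048)&(q[:,1]>-.215)]
P=(h[:,:2]*1e3).astype(np.float32)
R=cv2.minAreaRect(P);print(R,cv2.boxPoints(R))
for x in np.arange(480,640,8):
    k=P[abs(P[:,0]-x)<4];print(x,len(k),k[:,1].min() if len(k) else'',k[:,1].max() if len(k) else '')
# foam band tops
for n,(a,b,c,e) in dict(sins=(280,160,382,298),tins=(150,312,248,412)).items():
    r=np.s_[int(b*S):int(e*S),int(a*S):int(c*S)];q=W[r].reshape(-1,3);h=q[(q[:,2]>.029)]
    print(n,cv2.minAreaRect((h[:,:2]*1e3).astype(np.float32)))
for t in [(.56,-.18,.22)]: print(plan(t,90))
E
```

```text
((574.8037719726562, -175.45065307617188), (77.89446258544922, 159.11155700683594), 89.847900390625) [[ 495.1449 -214.1866]
 [ 654.2559 -214.6089]
 [ 654.4626 -136.7148]
 [ 495.3517 -136.2924]]
480 0  
488 0  
496 6 -214.18655 -211.38438
504 46 -210.49886 -165.16446
512 47 -212.54169 -166.4492
520 40 -214.02014 -167.01128
528 38 -199.35274 -169.93297
536 44 -199.50371 -169.71588
544 42 -199.37102 -170.0621
552 41 -201.674 -171.26897
560 39 -202.10258 -172.08356
568 40 -202.83305 -173.18806
576 45 -205.0873 -174.41704
584 43 -205.9223 -175.51936
592 39 -205.8843 -176.65327
600 45 -208.89977 -171.685
608 68 -214.4502 -152.56729
616 103 -213.83719 -136.6094
624 103 -214.30676 -137.5517
632 95 -214.39261 -138.0877
sins ((545.8231201171875, 81.31937408447266), (375.45953369140625, 152.8672332763672), 4.084191799163818)
tins ((407.2020263671875, 170.57382202148438), (359.825439453125, 133.72903442382812), 88.53125)
[  0.0686  17.577    0.0002 -47.9428  -1.7126 -18.3887]
```

```bash
python3 -c "
from h import *
print(plan((.565,-.188,.22),84))"
```

```text
[  0.0687  23.577    0.0038 -48.1779  -1.7136 -17.4751]
```

Request:
jog_arm:
  steps: "0 6 0 -8 -1.7 -3 100;0 12 0 -12 -1.7 -5 100;0 18 0 -16 -1.7 -6 100;0 23.6 0 -20 -1.7 -7.3 100;0 23.6 0 -24 -1.7 -8.7 100;0 23.6 0 -28 -1.7 -10 100;0 23.6 0 -32 -1.7 -11.6 100;0 23.6 0 -36 -1.7 -13 100;0 23.6 0 -40 -1.7 -14.5 100;0 23.6 0 -44 -1.7 -16 100"

```text
clock: 0.93
position: [0.4889, -0.246, 0.2199]
tcp_rot: [[-0.994, -0.0, -0.105], [0.105, 0.0, -0.994], [0.0, -1.0, -0.0]]
force: [0.6, -1.4, 0.2]
grip_width: 0.0854
```

Request:
jog_arm:
  steps: "0 0 0 -3.9 0 -3 100;0 0 0 -3.9 0 -3 100;0 0 0 -3.9 0 -3 100"

```text
clock: 1.18
position: [0.5312, -0.22, 0.2192]
tcp_rot: [[-0.995, -0.001, -0.101], [0.101, 0.001, -0.995], [0.001, -1.0, -0.001]]
force: [-0.7, -0.1, -0.1]
grip_width: 0.0855
```

Run:
```python
from h import *
s=state();p=camera_params("wrist");im,d=snapshot("wrist")
print(s["position"],s["dq"].max());W=cloud(p,d);np.savez("w1.npz",im=im,d=d,pose=p["pose"])
o=ortho(p,im,.45,.72,-.30,-.07,.04)
cv2.imwrite("pics/w1.png",np.hstack([cv2.resize(im,(400,300)),cv2.resize(o,None,fx=.75,fy=.75)]))
```

```text
[ 0.5312 -0.22    0.2192] 0.015468293051508953Traceback (most recent call last):
  File "<stdin>", line 5, in <module>
    return _nx.concatenate(arrs, 1, dtype=dtype, casting=casting)
           ~~~~~~~~~~~~~~~^^^^^^^^^^^^^^^^^^^^^^^^^^^^^^^^^^^^^^^
ValueError: all the input array dimensions except for the concatenation axis must match exactly, but along dimension 0, the array at index 0 has size 300 and the array at index 1 has size 405
```

Run:
```python
from h import *
L=np.load("w1.npz");im=L["im"];p=camera_params("wrist");W=cloud(p,L["d"])
o=ortho(p,im,.45,.72,-.30,-.07,.04)
cv2.imwrite("pics/w1.png",np.hstack([cv2.resize(im,(400,405)),cv2.resize(o,(345,405))]))
P=W.reshape(-1,3);P=P[(P[:,2]>.03)&(P[:,2]<.046)&(P[:,0]>.48)&(P[:,0]<.67)&(P[:,1]>-.22)&(P[:,1]<-.12)]*1e3
for x in range(490,665,6):
    k=P[abs(P[:,0]-x)<2];print(x,len(k),np.percentile(k[:,1],[1,99]) if len(k)>5 else '')
```

```text
490 0 
496 0 
502 38 [-196.7734 -171.9576]
508 75 [-197.6153 -168.2692]
514 80 [-213.4075 -169.1575]
520 86 [-218.8905 -170.2091]
526 78 [-199.7598 -169.724 ]
532 81 [-200.4099 -170.883 ]
538 79 [-201.239  -171.5025]
544 83 [-201.8814 -172.4104]
550 79 [-202.6526 -173.2002]
556 84 [-203.4799 -174.0953]
562 88 [-204.6688 -175.0831]
568 91 [-205.675  -175.8438]
574 91 [-206.4531 -176.7371]
580 87 [-207.1324 -177.8082]
586 93 [-207.9358 -178.6879]
592 94 [-208.6877 -179.3918]
598 103 [-209.6786 -174.2441]
604 116 [-216.0685 -174.4568]
610 142 [-217.81   -167.9404]
616 256 [-218.4312 -139.9852]
622 266 [-219.1362 -139.4142]
628 268 [-218.8405 -140.5631]
634 274 [-219.3084 -141.8226]
640 274 [-219.0202 -142.4327]
646 269 [-218.9774 -142.8977]
652 136 [-194.3438 -143.5689]
658 4 
664 0
```

View pics/w1.png

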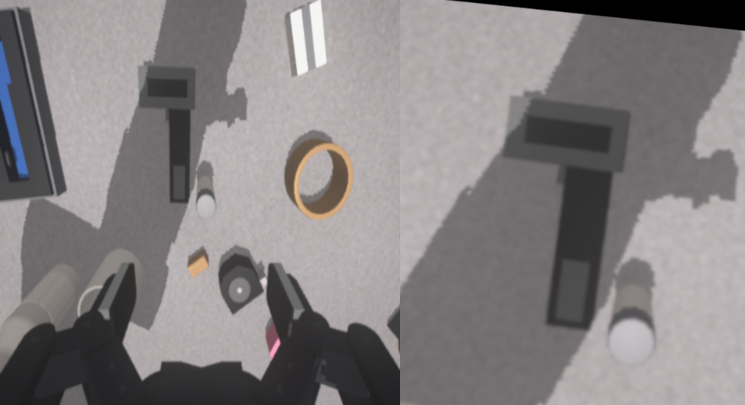

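The wrist view shows the scanner with its head at (165,85) and handle down to (178,200). The glue stick is at (205,205), well clear of the middle of the handle.

Run:
```python
from h import *
L=np.load("w1.npz");p=camera_params("wrist");W=cloud(p,L["d"])
P=W.reshape(-1,3);P=P[(P[:,2]>.034)&(P[:,2]<.046)&(P[:,0]>.48)&(P[:,0]<.67)&(P[:,1]>-.23)&(P[:,1]<-.12)]*1e3
a=np.radians(-8);R=np.array([[np.cos(a),np.sin(a)],[-np.sin(a),np.cos(a)]]);Q=P[:,:2]@R.T
c=R@[562,-189.9]
h=Q[abs(Q[:,1]-c[1])<10];x=np.percentile(h[:,0],[.3,99.7]);print("len",x,np.diff(x))
k=Q[Q[:,0]>x[1]-35];print("head y rel",np.percentile(k[:,1],[.5,99.5])-c[1])
o=R.T@[(x[0]+75+x[1]-74)/2,c[1]];print("origin",o,np.percentile(P[:,2],50))
g=R.T@[(x[0]+x[1]+1)/2+1,c[1]]
print(plan((g[0]/1e3,g[1]/1e3,.12),82)); print(plan((g[0]/1e3,g[1]/1e3,.024),82))
```

```text
len [523.0374 670.5954] [147.558]
head y rel [-20.6725  58.3854]
origin [ 576.2171 -191.8981] 39.58159367279768
[ 0.0151  2.1122  0.077  -4.4312  9.9277 -3.3835]
[ 0.0151  2.1122  0.077  -4.444  19.5277 -3.3807]
```

Request:
jog_arm:
  steps: "0 2.1 0 -3.5 2 -2.6 100;0 2.1 0 -4.4 5 -3.4 100;0 2.1 0 -4.4 8.5 -3.4 100;0 2.1 0 -4.4 12 -3.4 100;0 2.1 0 -4.4 15.5 -3.4 100;0 2.1 0 -4.4 18 -3.4 80;0 2.1 0 -4.4 19.5 -3.4 60;0 2.1 0 -4.4 19.5 -3.4 40;0 2.1 0 -4.4 19.5 -3.4 20;0 2.1 0 -4.4 19.5 -3.4 0"

```text
clock: 2.07
position: [0.5771, -0.1941, 0.0265]
tcp_rot: [[-0.99, 0.001, -0.142], [0.142, -0.001, -0.99], [-0.002, -1.0, 0.001]]
force: [1.0, -1.1, -0.2]
grip_width: 0.0258
```

Request:
jog_arm:
  steps: "0 0 0 0 0 0 0;0 0 0 0 0 0 0;0 0 0 0 0 0 0;0 0 0 0 0 0 0;0 0 0 0 0 0 0;0 0 0 0 0 0 0"

```text
clock: 2.57
position: [0.5769, -0.1928, 0.0252]
tcp_rot: [[-0.99, 0.0, -0.141], [0.141, -0.0, -0.99], [-0.0, -1.0, 0.0]]
force: [-0.0, 0.1, -0.1]
grip_width: 0.0
```

Run:
```python
from h import *
im,d=snapshot("wrist");cv2.imwrite("pics/w2.png",im)
t,_=snapshot("scene");cv2.imwrite("pics/s2.png",np.hstack([im,cv2.resize(t[60:252,100:356],(288,384))]))
```

```text
(no output)
```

View pics/s2.png

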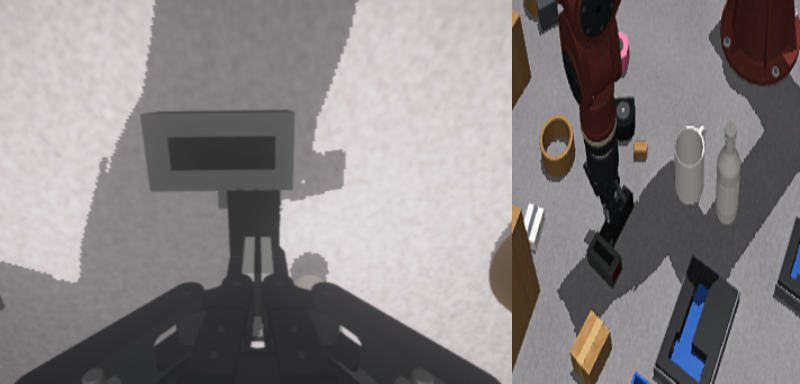

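The fingers shut without holding the handle; the scanner looks undisturbed. I'll check the heights in the wrist depth.

Run:
```python
from h import *
im,d=snapshot("wrist");p=camera_params("wrist");W=cloud(p,d)*1e3
s=state();print(s["position"],s["force"],s["grip_width"],s["torque"])
np.set_printoptions(precision=0,suppress=True,linewidth=200)
for v in range(120,384,12):
    print(v,[tuple(W[v,u].astype(int)) for u in (180,236,250,258,266,280)])
```

```text
[ 0.5768 -0.1928  0.025 ] [ 0.6994 -0.3293  0.1005] -1.3621307915832065e-05 [-0.0111 -0.066  -0.0155]
120 [(np.int64(652), np.int64(-162), np.int64(39)), (np.int64(648), np.int64(-191), np.int64(40)), (np.int64(647), np.int64(-198), np.int64(39)), (np.int64(646), np.int64(-202), np.int64(39)), (np.int64(645), np.int64(-206), np.int64(38)), (np.int64(645), np.int64(-213), np.int64(40))]
132 [(np.int64(646), np.int64(-161), np.int64(39)), (np.int64(641), np.int64(-189), np.int64(38)), (np.int64(641), np.int64(-197), np.int64(39)), (np.int64(640), np.int64(-201), np.int64(39)), (np.int64(639), np.int64(-205), np.int64(39)), (np.int64(638), np.int64(-213), np.int64(38))]
144 [(np.int64(640), np.int64(-159), np.int64(38)), (np.int64(635), np.int64(-189), np.int64(39)), (np.int64(634), np.int64(-196), np.int64(39)), (np.int64(634), np.int64(-200), np.int64(40)), (np.int64(633), np.int64(-204), np.int64(39)), (np.int64(632), np.int64(-212), np.int64(40))]
156 [(np.int64(633), np.int64(-158), np.int64(39)), (np.int64(629), np.int64(-188), np.int64(39)), (np.int64(628), np.int64(-195), np.int
[... 4648 characters left out ...]
), np.int64(127)), (np.int64(587), np.int64(-196), np.int64(127)), (np.int64(593), np.int64(-200), np.int64(133))]
360 [(np.int64(573), np.int64(-163), np.int64(115)), (np.int64(593), np.int64(-189), np.int64(136)), (np.int64(589), np.int64(-191), np.int64(132)), (np.int64(589), np.int64(-194), np.int64(132)), (np.int64(588), np.int64(-196), np.int64(132)), (np.int64(594), np.int64(-200), np.int64(138))]
372 [(np.int64(591), np.int64(-173), np.int64(136)), (np.int64(590), np.int64(-188), np.int64(137)), (np.int64(589), np.int64(-191), np.int64(136)), (np.int64(587), np.int64(-193), np.int64(135)), (np.int64(589), np.int64(-196), np.int64(136)), (np.int64(589), np.int64(-199), np.int64(137))]
```

Run:
```python
import cv2,numpy as np
im=cv2.imread("pics/w2.png");c=im[190:384,160:360]
c=np.clip(255*(c/255.)**.5,0,255).astype('uint8')
cv2.imwrite("pics/w2c.png",cv2.resize(c,None,fx=3,fy=3,interpolation=cv2.INTER_CUBIC))
```

```text
(no output)
```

View pics/w2c.png

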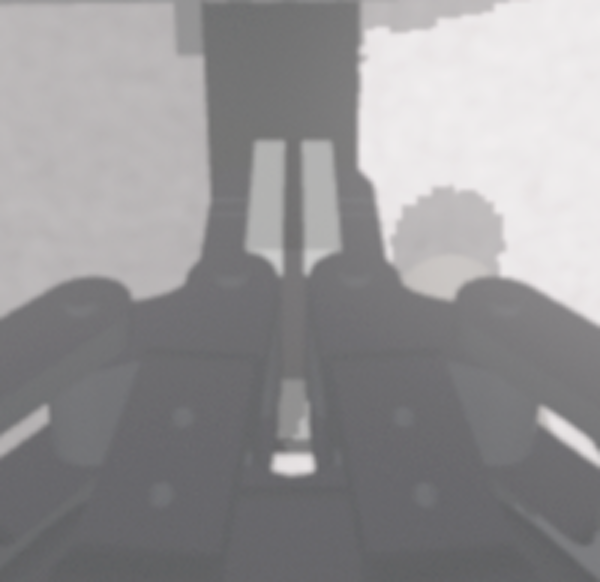

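Run:
```python
from h import *
L=np.load("w1.npz");p=camera_params("wrist");p["pose"]=L["pose"];d=L["d"]
W=cloud(p,d);s=state()
# TCP in w1: (.5312,-.22,.2192)
m=(d>0)&(d<.22);T=W[m]-[.5312,-.22,.2192];print("w1 lowest finger pts rel TCP",T[T[:,2].argsort()[:5]],np.percentile(T[:,2],[.1,1,5]))
im,d=snapshot("wrist");p=camera_params("wrist");W=cloud(p,d)
for v in range(228,244): print(v,*[W[v,u].round(3) for u in(251,258,265)],im[v,251])
m=(W[...,2]>.045)&(W[...,2]<.2)&(abs(W[...,1]-s["position"][1])<.02);T=W[m]-s["position"]
print(np.percentile(T[:,2],[.1,1,5]),T[T[:,2].argsort()[:5]])
```

```text
w1 lowest finger pts rel TCP [[ 0.001  -0.0431  0.0399]
 [ 0.0029 -0.0431  0.0401]
 [-0.002  -0.0424  0.0405]
 [ 0.0008  0.0435  0.0405]
 [ 0.0101  0.0427  0.0406]] [0.0417 0.0466 0.0584]
228 [ 0.586 -0.19   0.04 ] [ 0.586 -0.194  0.04 ] [ 0.585 -0.198  0.038] [55 55 55]
229 [ 0.585 -0.19   0.039] [ 0.585 -0.194  0.039] [ 0.584 -0.198  0.038] [55 54 54]
230 [ 0.585 -0.19   0.04 ] [ 0.584 -0.194  0.039] [ 0.583 -0.198  0.038] [54 54 54]
231 [ 0.584 -0.189  0.039] [ 0.584 -0.194  0.04 ] [ 0.584 -0.198  0.04 ] [55 55 55]
232 [ 0.584 -0.189  0.039] [ 0.583 -0.193  0.039] [ 0.582 -0.197  0.038] [54 54 55]
233 [ 0.583 -0.189  0.039] [ 0.582 -0.193  0.039] [ 0.581 -0.197  0.038] [54 54 55]
234 [ 0.583 -0.189  0.04 ] [ 0.582 -0.193  0.039] [ 0.582 -0.197  0.04 ] [54 54 55]
235 [ 0.582 -0.189  0.039] [ 0.581 -0.193  0.039] [ 0.581 -0.197  0.04 ] [57 58 58]
236 [ 0.581 -0.189  0.039] [ 0.58  -0.193  0.039] [ 0.58  -0.197  0.039] [76 77 77]
237 [ 0.59  -0.191  0.058] [ 0.589 -0.194  0.058] [ 0.588 -0.198  0.057] [109 109 110]
238 [ 0.59  -0.191  0.059] [ 0.589 -0.194  0.059] [ 0.588 -0.198  0.058] [122 123 123]
239 [ 0.589 -0.191  0.06 ] [ 0.589 -0.194  0.059] [ 0.589 -0.198  0.061] [124 125 125]
240 [ 0.589 -0.191  0.06 ] [ 0.589 -0.194  0.061] [ 0.589 -0.198  0.061] [125 126 126]
241 [ 0.589 -0.191  0.062] [ 0.589 -0.194  0.062] [ 0.589 -0.198  0.062] [124 125 125]
242 [ 0.59  -0.191  0.064] [ 0.589 -0.194  0.063] [ 0.588 -0.198  0.063] [124 125 125]
243 [ 0.589 -0.191  0.064] [ 0.589 -0.194  0.064] [ 0.588 -0.198  0.063] [124 125 126]
[0.0324 0.0365 0.048 ] [[ 0.0116  0.0008  0.0307]
 [ 0.0122  0.0039  0.031 ]
 [ 0.0114 -0.0034  0.0315]
 [ 0.0115 -0.0029  0.0316]
 [ 0.0109 -0.0076  0.0316]]
```

The depth shows the shut finger tips about 32 mm above the reported TCP. They closed in the air over the handle, so I'll go that much lower.

Request:
jog_arm:
  steps: "0 0 0 0 0 0 40;0 0 0 0 0 0 75;0 0 0 0 0 0 75;0 0 0 0 0 0 75;0 0 0 0 1 0 75;0 0 0 0 2 0 75;0 0 0 0 3 0 75;0 0 0 0 3.3 0 75;0 0 0 0 3.3 0 60;0 0 0 0 3.3 0 60"

```text
clock: 3.6
position: [0.5766, -0.1927, -0.0084]
tcp_rot: [[-0.99, -0.001, -0.141], [0.141, 0.0, -0.99], [0.001, -1.0, -0.0]]
force: [-0.6, -0.8, 1.1]
grip_width: 0.0509
```

Request:
jog_arm:
  steps: "0 0 0 0 0 0 40;0 0 0 0 0 0 0;0 0 0 0 0 0 0;0 0 0 0 0 0 0;0 0 0 0 0 0 0;0 0 0 0 0 0 0"

```text
clock: 4.1
position: [0.5774, -0.193, -0.0072]
tcp_rot: [[-0.99, 0.001, -0.141], [0.141, -0.0, -0.99], [-0.001, -1.0, 0.0]]
force: [-0.4, 1.2, 6.5]
grip_width: 0.0284
```

Request:
jog_arm:
  steps: "0 0 0 0 -0.5 0 0;0 0 0 0 -2 0 0;0 0 0 0 -4 0 0;0 0 0 0 -7 0 0;0 0 0 0 -10 0 0;0 0 0 0 -12 0 0;0 0 0 0 -12 0 0;0 0 0 0 -12 0 0"

```text
clock: 4.77
position: [0.5773, -0.1932, 0.1127]
tcp_rot: [[-0.99, 0.001, -0.141], [0.141, -0.001, -0.99], [-0.002, -1.0, 0.001]]
force: [0.1, -0.1, -4.0]
grip_width: 0.0286
```

Run:
```python
from h import *
s=state();p=camera_params("wrist");im,d=snapshot("wrist");cv2.imwrite("pics/w3.png",im);np.savez("w3.npz",im=im,d=d,pose=p["pose"])
print(s["position"],s["force"],s["torque"],s["grip_width"])
W=cloud(p,d)
for v in range(60,384,20): print(v,*[W[v,u].round(3) for u in(160,240,270)])
```

```text
[ 0.5773 -0.1932  0.1127] [ 0.0742 -0.114  -4.0334] [-0.0105  0.0097  0.0074] 0.028556843584978404
60 [ 0.702 -0.122 -0.002] [ 0.691 -0.193  0.   ] [ 0.688 -0.22  -0.001]
80 [ 0.685 -0.119  0.   ] [ 0.675 -0.191 -0.001] [ 0.671 -0.217 -0.001]
100 [ 0.668 -0.115  0.001] [ 0.658 -0.188 -0.   ] [ 0.654 -0.215 -0.001]
120 [ 0.655 -0.163  0.16 ] [ 0.65  -0.196  0.159] [ 0.649 -0.208  0.16 ]
140 [ 0.647 -0.161  0.159] [ 0.642 -0.194  0.159] [ 0.64  -0.207  0.16 ]
160 [ 0.639 -0.159  0.16 ] [ 0.634 -0.193  0.161] [ 0.632 -0.206  0.161]
180 [ 0.63  -0.157  0.16 ] [ 0.625 -0.192  0.16 ] [ 0.623 -0.205  0.161]
200 [ 0.621 -0.154  0.159] [ 0.616 -0.19   0.16 ] [ 0.614 -0.203  0.16 ]
220 [ 0.551 -0.085 -0.001] [ 0.606 -0.188  0.159] [ 0.604 -0.202  0.16 ]
240 [ 0.529 -0.08   0.   ] [ 0.596 -0.187  0.159] [ 0.594 -0.201  0.159]
260 [ 0.504 -0.073 -0.   ] [ 0.586 -0.185  0.16 ] [ 0.583 -0.199  0.159]
280 [ 0.479 -0.067 -0.001] [ 0.574 -0.183  0.159] [ 0.572 -0.198  0.159]
300 [ 0.595 -0.16   0.196] [ 0.563 -0.182  0.16 ] [ 0.56  -0.197  0.159]
320 [ 0.587 -0.158  0.197] [ 0.55  -0.179  0.159] [ 0.548 -0.195  0.16 ]
340 [ 0.578 -0.156  0.197] [ 0.536 -0.177  0.158] [ 0.536 -0.193  0.16 ]
360 [ 0.429 -0.075  0.061] [ 0.591 -0.19   0.221] [ 0.588 -0.198  0.22 ]
380 [ 0.592 -0.169  0.225] [ 0.589 -0.19   0.226] [ 0.589 -0.197  0.226]
```

View pics/w3.png

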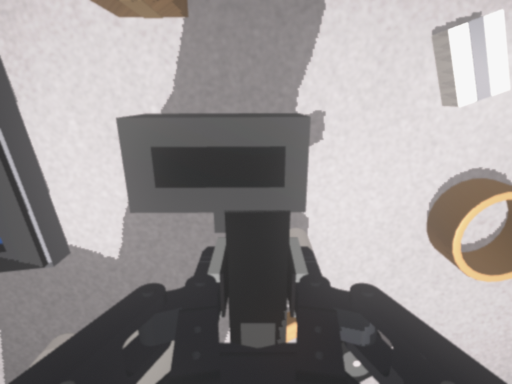

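```bash
cat >> h.py <<'E'
def fit_scanner(W,z0,z1,box,yaw):
    "scanner pose (mm, deg) from cloud points of its top face"
    P=W.reshape(-1,3);P=P[(P[:,2]>z0)&(P[:,2]<z1)&(P[:,0]>box[0])&(P[:,0]<box[1])&(P[:,1]>box[2])&(P[:,1]<box[3])][:,:2]*1e3
    a=np.radians(yaw);R=np.array([[np.cos(a),np.sin(a)],[-np.sin(a),np.cos(a)]]);Q=P@R.T
    xm=np.percentile(Q[:,0],99.7);hd=Q[(Q[:,0]>xm-36)];y=np.percentile(hd[:,1],[.5,99.5])
    xs=np.arange(xm-100,xm-60,4);mid=[np.percentile(Q[abs(Q[:,0]-x)<2][:,1],[2,98]) for x in xs]
    c=np.array(mid);sl=np.polyfit(xs,c.mean(1),1)
    print("handle width",np.diff(c).mean(),"dyaw",np.degrees(np.arctan(sl[0])),"head y",y,"width",np.diff(y),"handle mid",np.polyval(sl,xm-74))
    o=R.T@[xm-74,y.mean()-18];o2=R.T@[xm-74,np.polyval(sl,xm-74)]
    return o,o2
E
python3 - <<'E'
from h import *
L=np.load("w3.npz");p=camera_params("wrist");p["pose"]=L["pose"];W=cloud(p,L["d"])
print(fit_scanner(W,.150,.168,(.53,.67,-.24,-.12),-8))
print(plan((.56,-.03,.2),87.5))
E
```

```text
handle width 33.71523848390775 dyaw 0.038723912364817765 head y [-131.8546  -52.5885] width [79.2661] handle mid -110.3297913944363
(array([ 577.2794, -192.4361]), array([ 577.2644, -192.5433]))
[  0.0131  -5.6277   0.0525   3.9231  -8.8588 -15.8798]
```

Request:
jog_arm:
  steps: "0 -1 0 0.5 -3 -1 0;0 -3 0 1 -6 -3 0;0 -5.6 0 1.5 -8.8 -6 0;0 -5.6 0 2.5 -8.8 -9 0;0 -5.6 0 3.5 -8.8 -12 0;0 -5.6 0 3.9 -8.8 -15 0;0 -5.6 0 3.9 -8.8 -15.9 0;0 -5.6 0 3.9 -8.8 -15.9 0;0 -5.6 0 3.9 -8.8 -15.9 0"

```text
clock: 5.57
position: [0.5601, -0.0298, 0.1987]
tcp_rot: [[-0.999, -0.002, -0.043], [0.043, -0.0, -0.999], [0.002, -1.0, 0.0]]
force: [-0.5, -0.7, -3.1]
grip_width: 0.0286
```

Run:
```python
from h import *
s=state();p=camera_params("wrist");im,d=snapshot("wrist");np.savez("w4.npz",im=im,d=d,pose=p["pose"])
print(s["position"],s["force"],s["grip_width"])
o=ortho(p,im,.50,.76,-.02,.19,.035);cv2.imwrite("pics/w4.png",np.hstack([im,cv2.resize(o,(310,384))])[:, :800])
```

```text
[ 0.5601 -0.0298  0.1987] [-0.464  -0.6638 -3.0957] 0.02856726109804271
```

View pics/w4.png

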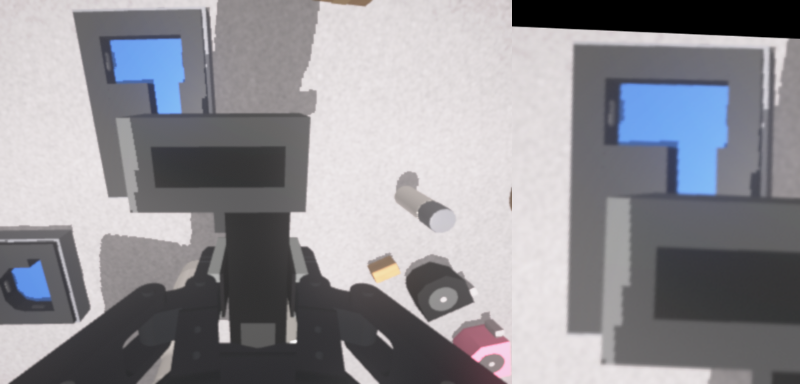

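The wrist view shows the scanner held level and the insert at upper left. Its blue head runs from (110,38) to (182,82) and the handle goes down to (182,112), hidden below that by the held scanner. Next I'll measure the blue edges.

```bash
cat >> h.py <<'E'
def edge(mask,p,z,axis,sel,side):
    """line through mask boundary: axis 0 -> scan rows sel (lo,hi) for left/right end; axis 1 -> scan cols for top/bottom end.
    returns world pts on plane z"""
    out=[]
    for i in range(*sel):
        k=np.flatnonzero(mask[i] if axis==0 else mask[:,i])
        if len(k): e=k[0]-.5 if side==0 else k[-1]+.5; out.append((e,i) if axis==0 else (i,e))
    return cast(p,out,z)[:,:2]*1e3
def line(P,along):
    "robust fit; along=0: y as fn of x ; along=1: x as fn of y. returns (slope deg, value at mean, mean)"
    t,v=P[:,along],P[:,1-along];k=np.ones(len(t),bool)
    for _ in range(4):
        c=np.polyfit(t[k],v[k],1);r=abs(v-np.polyval(c,t));k=r<max(.8,2*np.median(r))
    return np.degrees(np.arctan(c[0])),np.polyval(c,t.mean()),t.mean(),k.sum()
E
python3 - <<'E'
from h import *
L=np.load("w4.npz");p=camera_params("wrist");p["pose"]=L["pose"];im=L["im"]
m=cv2.inRange(cv2.cvtColor(im,cv2.COLOR_BGR2HSV),(100,120,60),(125,255,255));m[:,215:]=0;m[115:]=0;m[:,:90]=0
m=m>0;print("left head y59.75",line(edge(m,p,.013,0,(45,76),0),0))
print("far x75.75",line(edge(m,p,.013,1,(116,176),0),1))
print("near head x30.25",line(edge(m,p,.035,1,(116,145),1),1))
print("right head y-23.75 z35",line(edge(m,p,.035,0,(43,76),1),0))
print("right handle y-16.75 z35",line(edge(m,p,.035,0,(90,111),1),0))
print("left handle y16.75 z13",line(edge(m,p,.013,0,(90,111),0),0))
W=cloud(p,L["d"]);P=W.reshape(-1,3);P=P[(P[:,2]>.028)&(P[:,2]<.045)&(P[:,1]>.0)&(P[:,1]<.19)&(P[:,0]>.5)&(P[:,0]<.75)]*1e3
for x in range(560,730,15):
    k=P[abs(P[:,0]-x)<2];print(x,np.percentile(k[:,1],[1,99]) if len(k)>4 else '',end=' ')
for y in range(20,165,15):
    k=P[abs(P[:,1]-y)<2];print(y,np.percentile(k[:,0],99.5) if len(k)>4 else '',end=' ')
E
```

```text
left head y59.75 (np.float64(-3.640497988149928), np.float64(127.33940729709516), np.float64(687.3350379229346), np.int64(27))
far x75.75 (np.float64(1.6877880583643061), np.float64(706.9981024722853), np.float64(86.81691059271141), np.int64(60))
near head x30.25 (np.float64(2.454097719471852), np.float64(661.9610819714393), np.float64(102.83868025726939), np.int64(28))
right head y-23.75 z35 (np.float64(-1.9361866349465437), np.float64(44.649630995158454), np.float64(682.3541696815878), np.int64(33))
right handle y-16.75 z35 (np.float64(-20.72402366798616), np.float64(56.163990817671646), np.float64(642.0892729247993), np.int64(16))
left handle y16.75 z13 (np.float64(0.2690529097048243), np.float64(86.2578068741757), np.float64(643.1301529759086), np.int64(21))
560 [128.4646 151.9889] 575 [128.1719 151.5493] 590 [127.4852 151.5193] 605 [126.9324 151.7265] 620 [126.2078 150.9948] 635 [ 22.8306 149.8271] 650 [ 22.39   149.4771] 665 [ 20.9555 149.7819] 680 [ 20.5853 149.223 ] 695 [ 21.4331 148.8998] 710 [ 21.7847 148.2246] 725 [ 20.9644 147.2179] 20 730.3584563833601 35 730.060910916726 50 727.9655201801261 65 731.7852823270796 80 731.415365748544 95 730.875776532769 110 729.5491367069966 125 732.5209091270837 140 731.8372104452291 155 582.569889043312
```

```bash
python3 -c "
from h import *
print(plan((.6307,.0691,.036),88.1))
L=np.load('w4.npz');p=camera_params('wrist');p['pose']=L['pose'];W=cloud(p,L['d'])
print(fit_scanner(W,.238,.254,(.52,.66,-.1,.06),-2.5))"
```

```text
[ -0.0145  -0.6195   0.1154  -6.6352  16.2684 -10.2639]
handle width 33.70975035672795 dyaw 0.2670841037608551 head y [-26.1852  53.0697] width [79.2548] handle mid -4.841942426423728
(array([560.2234, -29.022 ]), array([560.211 , -29.3059]))
```

Request:
jog_arm:
  steps: "0 -0.5 0 -2 0 -3 0;0 -0.5 0 -4 0 -6 0;0 -0.5 0 -6 1 -9 0;0 -0.5 0 -6.6 3 -10.3 0;0 -0.5 0 -6.6 6 -10.3 0;0 -0.5 0 -6.6 9 -10.3 0;0 -0.5 0 -6.6 12 -10.3 0;0 -0.5 0 -6.6 14.5 -10.3 0;0 -0.5 0 -6.6 15.7 -10.3 0;0 -0.5 0 -6.6 15.7 -10.3 0"

```text
clock: 6.45
position: [0.6282, 0.0603, 0.0388]
tcp_rot: [[-1.0, -0.007, -0.022], [0.022, 0.007, -1.0], [0.007, -1.0, -0.007]]
force: [-0.2, -1.0, -3.4]
grip_width: 0.0286
```

Run:
```python
from h import *
s=state();p=camera_params("wrist");im,d=snapshot("wrist");np.savez("w5.npz",im=im,d=d,pose=p["pose"])
print(s["position"],s["tcp_rot"][:,2],s["force"],s["grip_width"])
W=cloud(p,d);print(fit_scanner(W,.076,.094,(.59,.72,.0,.14),-2))
g=np.clip(255*(im[80:330,60:400]/255.)**.6,0,255).astype('uint8')
cv2.imwrite("pics/w5.png",cv2.resize(g,None,fx=2.2,fy=2.2,interpolation=cv2.INTER_CUBIC))
```

```text
[0.6282 0.0603 0.0388] [-0.0223 -0.9997 -0.0068] [-0.1531 -0.9815 -3.3551] 0.028555959135545397
handle width 33.39908603628339 dyaw 1.2983186174219938 head y [ 61.7184 140.8926] width [79.1742] handle mid 82.4903950432458
(array([628.5852,  61.4056]), array([628.5567,  60.591 ]))
```

View pics/w5.png

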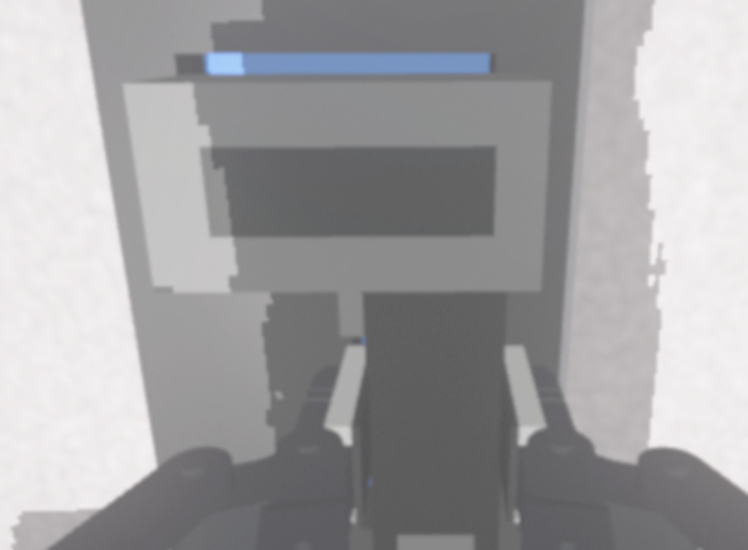

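The held scanner sits just above the pocket; the blue strip at its far edge spans (205-490,63). The arm had not settled yet, so I'll hold and re-measure.

Request:
jog_arm:
  steps: "0 0 0 0 0 0 0;0 0 0 0 0 0 0;0 0 0 0 0 0 0"

```text
clock: 6.75
position: [0.6321, 0.0615, 0.0444]
tcp_rot: [[-1.0, 0.002, -0.021], [0.021, 0.007, -1.0], [-0.002, -1.0, -0.007]]
force: [-0.3, 0.4, -2.8]
grip_width: 0.0288
```

Run:
```python
from h import *
s=state();p=camera_params("wrist");im,d=snapshot("wrist");np.savez("w5.npz",im=im,d=d,pose=p["pose"])
print(s["position"],s["tcp_rot"],s["force"],s["grip_width"],s["dq"])
W=cloud(p,d);print(fit_scanner(W,.076,.094,(.59,.72,.0,.16),-2))
m=cv2.inRange(cv2.cvtColor(im,cv2.COLOR_BGR2HSV),(100,120,40),(125,255,255))
n,l,st,c=cv2.connectedComponentsWithStats(m);print(st[1:][st[1:,4]>30])
cv2.imwrite("pics/w5b.png",im)
```

```text
[0.6321 0.0615 0.0444] [[-0.9998  0.0024 -0.0209]
 [ 0.0209  0.0071 -0.9998]
 [-0.0022 -1.     -0.0072]] [-0.3136  0.4492 -2.7601] 0.028789302893698854 [ 0.2064 -0.1905 -0.291  -0.1266  0.0885  0.0599]
handle width 32.908891665538036 dyaw -0.09201180128059958 head y [ 63.1072 142.2849] width [79.1777] handle mid 83.43055995660268
(array([632.2352,  62.6695]), array([632.191 ,  61.4048]))
[[159 111 124   3 258]]
```

```bash
python3 -c "
from h import *
print(plan((.6306,.0692,.038),88.1))"
```

```text
[ 0.4112  0.7123 -0.1108  0.15    0.6367 -0.7467]
```

Request:
jog_arm:
  steps: "0.2 0.4 0 0.1 0.2 -0.4 0;0.4 0.7 -0.1 0.15 0.4 -0.75 0;0.4 0.7 -0.1 0.15 0.4 -0.75 0;0.4 0.7 -0.1 0.15 0.4 -0.75 0;0.4 0.7 -0.1 0.15 0.4 -0.75 0"

```text
clock: 7.22
position: [0.6295, 0.0624, 0.0391]
tcp_rot: [[-1.0, -0.002, -0.019], [0.019, 0.007, -1.0], [0.002, -1.0, -0.007]]
force: [-0.2, -1.1, -3.5]
grip_width: 0.0287
```

```bash
cat > look.py <<'E'
from h import *
s=state();p=camera_params("wrist");im,d=snapshot("wrist");np.savez("w6.npz",im=im,d=d,pose=p["pose"])
print(s["position"],s["tcp_rot"][:,1:],s["force"],s["grip_width"])
W=cloud(p,d);zt=np.median(W[130:150,200:260,2]);print("top z",zt,fit_scanner(W,zt-.008,zt+.008,(.59,.72,.0,.16),-2))
h=(abs(W[...,2]-zt)<.006);h[:100]=0;h[185:]=0;h[:,:80]=0;h[:,320:]=0
c=np.flatnonzero(h.sum(0)>30);print("head cols",c.min(),c.max())
print("scanner far edge",line(edge(h,p,zt,1,(c.min()+12,c.max()-12),0),1))
r=np.flatnonzero(h.any(1))[0];print("left edge",line(edge(h,p,zt,0,(r+8,r+50),0),0),"right",line(edge(h,p,zt,0,(r+8,r+50),1),0))
m=cv2.inRange(cv2.cvtColor(im,cv2.COLOR_BGR2HSV),(100,120,40),(125,255,255))
m[r+30:]=0;k=np.flatnonzero((m>0).any(0));print("blue cols",k.min(),k.max())
print("pocket far (floor)",line(edge(m>0,p,.013,1,(k.min()+5,k.max()-5),0),1))
E
python3 look.py
```

```text
[0.6295 0.0624 0.0391] [[-0.0018 -0.0195]
 [ 0.0066 -0.9998]
 [-1.     -0.0066]] [-0.2072 -1.0611 -3.462 ] 0.028698505206282632
handle width 32.342497991461016 dyaw 4.0920252713945215 head y [ 63.9046 143.095 ] width [79.1904] handle mid 85.35711185643717
top z 0.085761662083529 (array([629.6819,  63.563 ]), array([629.677 ,  63.4203]))
head cols 121 308
scanner far edge (np.float64(0.6332142170576813), np.float64(704.2620481177797), np.float64(78.89035820374237), np.int64(163))
left edge (np.float64(-0.824932406035554), np.float64(119.64544762524356), np.float64(693.2588054264195), np.int64(42)) right (np.float64(-0.518663527092529), np.float64(39.55993500904943), np.float64(691.7957795900564), np.int64(42))
blue cols 157 285
pocket far (floor) (np.float64(1.297905212663362), np.float64(705.8785173804005), np.float64(85.38176850658498), np.int64(118))
```

```bash
python3 -c "
from h import *
print(state()['qpos'])"
```

```text
[ -1.1761  35.4334  -4.6703  50.0045   0.3767 179.9442]
```

Joint 6 is at its 180° limit, so this grasp can't make the last bit of turn. I'll set the scanner down on free table and regrasp it with the gripper turned 180°.

Request:
jog_arm:
  steps: "0 0 0 0 -1.5 0 0;0 0 0 0 -3 1 0;0 0 0 1 -3 4 0;0 0 0 2 -3 7 0;0 0 0 2.8 -3 10 0;0 0 0 2.8 -3 13 0;0 0 0 2.8 -2 14.2 0;0 0 0 2.8 0 14.2 0;0 0 0 2.8 2 14.2 0;0 0 0 2.8 3 14.2 0"

```text
clock: 8.1
position: [0.5974, -0.0788, 0.0059]
tcp_rot: [[-1.0, -0.004, -0.02], [0.02, 0.007, -1.0], [0.004, -1.0, -0.007]]
force: [-0.4, -0.2, -3.6]
grip_width: 0.0289
```

```bash
python3 -c "
from h import *
s=state();print(s['position'],s['qpos'],s['force'],plan((.6,-.08,-.006),88.9))"
```

```text
[ 0.5974 -0.0788  0.0059] [-14.6733  34.917  -11.5715  43.8471   0.3531 166.4882] [-0.4227 -0.1756 -3.5937] [ 0.4219 -0.0626  0.2435 -0.2655  1.1926  0.1204]
```

Request:
jog_arm:
  steps: "0.4 0 0.2 0 0.6 0 0;0.4 0 0.2 0 1.1 0 0;0.4 0 0.2 0 1.2 0 0;0.4 0 0.2 0 1.2 0 0;0.4 0 0.2 0 1.2 0 60;0.4 0 0.2 0 1.2 0 60;0.4 0 0.2 0 1.2 0 60;0.4 0 0.2 0 -1 0 60;0.4 0 0.2 0 -4 0 60;0.4 0 0.2 0 -7 0 60"

```text
clock: 8.93
position: [0.5983, -0.0793, 0.0792]
tcp_rot: [[-1.0, 0.001, -0.02], [0.02, -0.0, -1.0], [-0.001, -1.0, 0.0]]
force: [0.9, 0.0, 0.9]
grip_width: 0.0514
```

Request:
jog_arm:
  steps: "0 -7 0 0 0 0 60;0 -14 0 0 0 0 60;0 -21 0 0 0 0 60;0 -28 0 0 0 0 60;0 -35 0 0 0 0 60;0 -42 0 0 0 0 60;0 -49 0 0 0 0 60;0 -56 0 0 0 0 60;0 -63 0 0 0 0 60;0 -70 0 0 0 0 60"

```text
clock: 9.77
position: [0.5992, -0.0795, 0.0789]
tcp_rot: [[-0.355, 0.003, 0.935], [-0.935, -0.001, -0.355], [-0.0, -1.0, 0.003]]
force: [0.9, -0.2, 0.2]
grip_width: 0.0511
```

Request:
jog_arm:
  steps: "0 -7 0 0 0 0 60;0 -14 0 0 0 0 60;0 -21 0 0 0 0 60;0 -28 0 0 0 0 60;0 -35 0 0 0 0 60;0 -42 0 0 0 0 60;0 -49 0 0 0 0 60;0 -56 0 0 0 0 60;0 -63 0 0 0 0 60;0 -70 0 0 0 0 60"

```text
clock: 10.6
position: [0.5992, -0.0795, 0.0789]
tcp_rot: [[0.757, 0.003, 0.653], [-0.653, -0.001, 0.757], [0.002, -1.0, 0.001]]
force: [0.5, -0.2, -0.1]
grip_width: 0.0512
```

Request:
jog_arm:
  steps: "0 -7 0 0 0 0 60;0 -14 0 0 0 0 60;0 -21 0 0 0 0 60;0 -28 0 0 0 0 60;0 -35 0 0 0 0 60;0 -41 0 0 0 0 60;0 -41 0 0 0 0 60;0 -41 0 0 0 0 60"

```text
clock: 11.27
position: [0.5991, -0.0795, 0.0787]
tcp_rot: [[1.0, 0.002, 0.006], [-0.006, -0.001, 1.0], [0.002, -1.0, -0.001]]
force: [-0.1, 0.1, 0.1]
grip_width: 0.0513
```

Run:
```python
from h import *
s=state();p=camera_params("wrist");im,d=snapshot("wrist");np.savez("w7.npz",im=im,d=d,pose=p["pose"])
print(s["position"],s["tcp_rot"],s["qpos"],s["force"],s["grip_width"])
W=cloud(p,d)
P=W.reshape(-1,3)*1e3;P=P[(P[:,2]>30)&(P[:,2]<48)]
print(P.min(0),P.max(0))
for x in range(510,690,8):
    k=P[abs(P[:,0]-x)<2];print(x,len(k),np.percentile(k[:,1],[1,99]) if len(k)>5 else '')
```

```text
[ 0.5991 -0.0795  0.0787] [[ 1.      0.0023  0.0056]
 [-0.0055 -0.0006  1.    ]
 [ 0.0023 -1.     -0.0006]] [-14.4873  30.259   -7.3661  52.238   -0.     -14.1693] [-0.0852  0.1305  0.1083] 0.05133347940793183
[ 494.6956 -324.2725   30.0042] [782.5415 170.6075  47.9883]
510 108 [-210.7903 -208.5031]
518 103 [-214.9862 -211.3927]
526 264 [-91.759  -62.2301]
534 860 [-91.2855 100.6294]
542 908 [-91.4664 103.4146]
550 846 [-91.6662 105.3235]
558 624 [-91.1453 107.7038]
566 624 [-91.3705 109.7245]
574 627 [-91.5486 112.0029]
582 621 [-91.7304 114.4232]
590 610 [-91.8896 116.1368]
598 608 [-92.1382 118.5241]
606 594 [-91.5525 120.1703]
614 580 [-91.6943 122.6828]
622 617 [-91.9149 124.7783]
630 868 [-99.2532 126.5631]
638 730 [-99.2845 128.7962]
646 734 [-98.9835 130.2493]
654 703 [-99.1601 133.0169]
662 526 [-99.5738 135.9185]
670 492 [-99.8388 137.5808]
678 143 [ 21.8843 140.6141]
686 91 [ 21.5    142.5819]
```

Request:
jog_arm:
  steps: "0 0.6 0 0 3 0.1 60;0 0.6 0 0 6 0.1 60;0 0.6 0 0 8 0.1 60;0 0.6 0 0 8.6 0.1 60;0 0.6 0 0 8.6 0.1 0;0 0.6 0 0 8.6 0.1 0;0 0.6 0 0 8.6 0.1 0;0 0.6 0 0 8.6 0.1 0;0 0.6 0 0 8.6 0.1 0;0 0.6 0 0 8.6 0.1 0"

```text
clock: 12.15
position: [0.5995, -0.0786, -0.007]
tcp_rot: [[1.0, 0.003, 0.013], [-0.013, -0.001, 1.0], [0.003, -1.0, -0.001]]
force: [-1.0, -1.4, 1.6]
grip_width: 0.0286
```

Request:
jog_arm:
  steps: "0 0 0 0 -1 0 0;0 0 0 0 -4 0 0;0 0 0 0 -7 0 0;0 0 0 0 -10 0 0;0 0 0 0 -13 0 0;0 0 0 0 -13 0 0;0 0 0 0 -13 0 0;0 0 0 0 -13 0 0"

```text
clock: 12.82
position: [0.5982, -0.0783, 0.122]
tcp_rot: [[1.0, 0.001, 0.013], [-0.013, -0.0, 1.0], [0.001, -1.0, -0.0]]
force: [0.2, 0.1, -3.7]
grip_width: 0.0288
```

Run:
```python
from h import *
s=state();p=camera_params("wrist");im,d=snapshot("wrist");np.savez("w8.npz",im=im,d=d,pose=p["pose"])
print(s["position"],s["tcp_rot"],s["qpos"],s["force"],s["grip_width"])
W=cloud(p,d);zt=s["position"][2]+.047
P=W.reshape(-1,3)*1e3;P=P[(abs(P[:,2]-zt*1e3)<8)];print(np.median(P,0),P.min(0),P.max(0))
for x in range(510,690,8):
    k=P[abs(P[:,0]-x)<2];print(x,len(k),np.percentile(k[:,1],[1,99]) if len(k)>5 else '')
cv2.imwrite("pics/w8.png",im)
```

```text
[ 0.5982 -0.0783  0.122 ] [[ 0.9999  0.0011  0.0126]
 [-0.0126 -0.0003  0.9999]
 [ 0.0011 -1.     -0.0003]] [-14.3925  28.0856  -4.0011  57.8506  -0.0014 -13.6678] [ 0.2494  0.1019 -3.7428] 0.02878361531496109
[579.015  -76.964  168.4185] [ 523.1369 -105.6354  160.9801] [672.5586 -20.1102 176.9761]
510 0 
518 0 
526 734 [-91.6042 -62.2141]
534 697 [-91.4933 -62.3528]
542 654 [-91.6585 -62.1413]
550 618 [-91.965  -62.4161]
558 570 [-91.9542 -62.6268]
566 541 [-91.8259 -62.5368]
574 512 [-92.1903 -62.7405]
582 493 [-92.1717 -62.6116]
590 906 [-104.9538  -55.3638]
598 438 [-92.0178 -63.2216]
606 436 [-92.0682 -63.3039]
614 392 [-92.2796 -63.3725]
622 370 [-92.5208 -63.2414]
630 563 [-97.9727 -58.0931]
638 468 [-98.2113 -57.7725]
646 112 [-88.8988 -30.6262]
654 71 [-31.4151 -24.4403]
662 97 [-29.9629 -20.2961]
670 32 [-25.4099 -20.4148]
678 0 
686 0
```

View pics/w8.png

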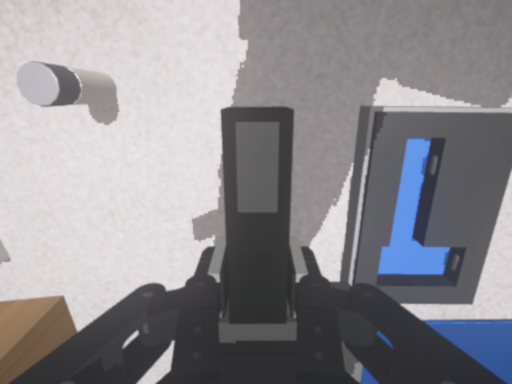

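The scanner is re-held and level: handle end at (257,108), pocket at (375-460,140-275), glue stick still standing at (45,85).

Run:
```python
from h import *
L=np.load("w8.npz");p=camera_params("wrist");p["pose"]=L["pose"];im=L["im"]
m=cv2.inRange(cv2.cvtColor(im,cv2.COLOR_BGR2HSV),(100,120,40),(125,255,255));m[300:]=0;m[:,:365]=0;m=m>0
r=np.flatnonzero(m.any(1));print(r[0],r[-1]);k=np.flatnonzero(m[260]);print(k[0],k[-1])
res={}
def L_(n,*a,along): 
    v=line(edge(m,p,*a),along);print(n,np.round(v,2));return v
a1=L_("handle -y (z35,-16.75)",.035,0,(155,238),0,along=0)
a2=L_("handle +y (z13,16.75)",.013,0,(175,238),1,along=0)
a3=L_("head -y (z35,-23.75)",.035,0,(252,270),0,along=0)
a4=L_("head +y (z13,59.75)",.013,0,(254,270),1,along=0)
a5=L_("far x75.75 z13",.013,1,(388,440),1,along=1)
a6=L_("handle end x-76.75 z35",.035,1,(410,424),0,along=1)
a7=L_("head near x30.25 z35",.035,1,(430,442),0,along=1)
for yaw in(-1.6,-1.9,-2.2):
    t=np.radians(yaw);x=np.array([np.cos(t),np.sin(t)]);y=np.array([-np.sin(t),np.cos(t)])
    oy=[np.dot((a[2],a[1]),y)-c for a,c in((a1,-16.75),(a2,16.75),(a3,-23.75),(a4,59.75))]
    ox=[np.dot((a[1],a[2]),x)-c for a,c in((a5,75.75),(a6,-76.75),(a7,30.25))]
    print(yaw,np.round(oy,2),np.round(ox,2),np.mean(ox)*x+np.mean(oy)*y)
```

```text
138 274
380 446
handle -y (z35,-16.75) [ -1.42  52.46 608.39  83.  ]
handle +y (z13,16.75) [ -0.61  86.3  626.86  58.  ]
head -y (z35,-23.75) [ -0.3   44.02 676.04  18.  ]
head +y (z13,59.75) [ -1.79 127.41 691.69  16.  ]
far x75.75 z13 [  0.75 707.67  94.22  52.  ]
handle end x-76.75 z35 [  0.73 553.99  61.84  14.  ]
head near x30.25 z35 [ 74.68 652.14  95.96  12.  ]
-1.6 [86.18 87.02 86.63 86.92] [629.01 628.79 618.96] [627.7621  69.1872]
-1.9 [89.36 90.29 90.16 90.52] [628.4  628.38 618.35] [627.6869  69.3087]
-2.2 [92.53 93.55 93.69 94.12] [627.78 627.95 617.72] [627.6127  69.4307]
```

```bash
python3 -c "
from h import *
print(plan((.6311,.0685,.037),88.35))"
```

```text
[-0.0036  0.9256 -0.0169  3.1509  8.4228 14.7045]
```

Request:
jog_arm:
  steps: "0 0.9 0 1 0 3 0;0 0.9 0 2 0 6 0;0 0.9 0 3.1 0 9 0;0 0.9 0 3.1 0 12 0;0 0.9 0 3.1 1 14 0;0 0.9 0 3.15 3 14.7 0;0 0.9 0 3.15 6 14.7 0;0 0.9 0 3.15 7.6 14.7 0;0 0.9 0 3.15 8 14.7 0;0 0.9 0 3.15 8 14.7 0"

```text
clock: 13.7
position: [0.6301, 0.0682, 0.0398]
tcp_rot: [[1.0, -0.003, 0.028], [-0.028, -0.0, 1.0], [-0.003, -1.0, -0.0]]
force: [-0.6, -0.0, -2.3]
grip_width: 0.0288
```

Run:
```python
from h import *
s=state();p=camera_params("wrist");im,d=snapshot("wrist");np.savez("w9.npz",im=im,d=d,pose=p["pose"])
print(s["position"],s["tcp_rot"],s["force"],s["grip_width"],plan((.6311,.0685,.037),88.35))
W=cloud(p,d);zt=s["position"][2]+.047
P=W.reshape(-1,3)*1e3;P=P[(abs(P[:,2]-zt*1e3)<6)];print(np.percentile(P[:,0],.3))
x=np.arange(565,612,4);e=np.array([np.percentile(P[abs(P[:,0]-a)<2][:,1],[1,99]) for a in x]);print(e[[0,-1]],np.degrees(np.arctan(np.polyfit(x,e.mean(1),1)[0])))
m=cv2.inRange(cv2.cvtColor(im,cv2.COLOR_BGR2HSV),(100,120,40),(125,255,255))
n,l,st,c=cv2.connectedComponentsWithStats(m);print(st[1:][st[1:,4]>15])
g=np.clip(255*(im[60:310,130:450]/255.)**.6,0,255).astype('uint8')
cv2.imwrite("pics/w9.png",cv2.resize(g,None,fx=2.3,fy=2.3,interpolation=cv2.INTER_CUBIC))
```

```text
[0.6301 0.0682 0.0398] [[ 0.9996 -0.0033  0.0284]
 [-0.0284 -0.0004  0.9996]
 [-0.0033 -1.     -0.0005]] [-0.6407 -0.0323 -2.2664] 0.02882141856619291 [ 0.0263  0.0121 -0.0217 -0.0403  0.4493  0.0474]
555.5171407106141
[[55.9505 85.1635]
 [54.8259 84.0546]] -1.4831714543031784
[[232 104  51   3 152]
 [319 266  16  15 188]
 [360 367  19  17 179]]
```

View pics/w9.png

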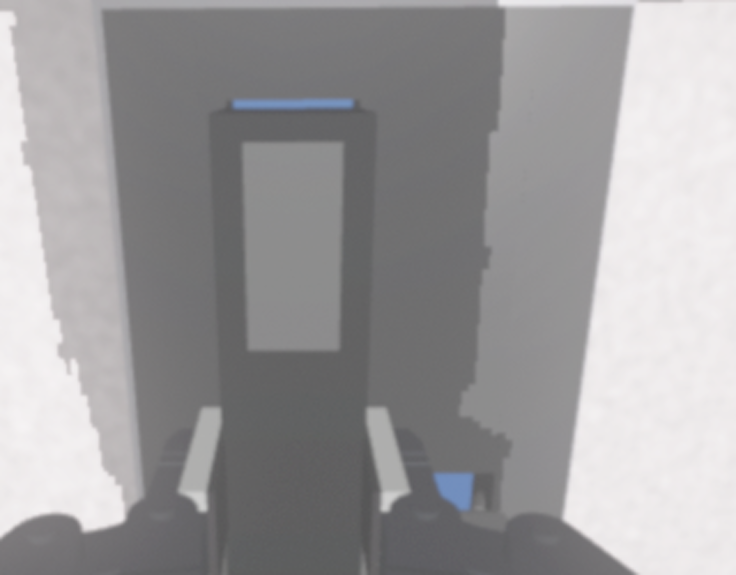

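The handle end is centred over the pocket: blue strip centre at x=293, handle centre at x=292. Lowering now.

Request:
jog_arm:
  steps: "0 0 0 0.05 0.5 0.02 0;0 0 0 0.05 1.0 0.02 0;0 0 0 0.05 1.4 0.02 0;0 0 0 0.05 1.7 0.02 0;0 0 0 0.05 2.0 0.02 0;0 0 0 0.05 2.2 0.02 0;0 0 0 0.05 2.2 0.02 0"

```text
clock: 14.33
position: [0.6322, 0.0683, 0.02]
tcp_rot: [[1.0, 0.001, 0.028], [-0.028, -0.0, 1.0], [0.001, -1.0, -0.0]]
force: [-2.1, -1.0, -2.9]
grip_width: 0.0286
```

Request:
jog_arm:
  steps: "0 0 0 -0.05 0.3 0 0;0 0 0 -0.08 0.6 0 0;0 0 0 -0.08 0.8 0 0;0 0 0 -0.08 0.9 0 0;0 0 0 -0.08 0.9 0 0"

```text
clock: 14.75
position: [0.6322, 0.0684, 0.0111]
tcp_rot: [[1.0, 0.002, 0.028], [-0.028, -0.0, 1.0], [0.002, -1.0, -0.0]]
force: [-1.0, 0.4, -0.3]
grip_width: 0.0286
```

Request:
jog_arm:
  steps: "0 0 0 0 0.15 0 0;0 0 0 0 0.3 0 0;0 0 0 0 0.4 0 0;0 0 0 0 0.4 0 0"

```text
clock: 15.08
position: [0.6322, 0.0683, 0.007]
tcp_rot: [[1.0, 0.002, 0.028], [-0.028, -0.0, 1.0], [0.002, -1.0, -0.0]]
force: [1.5, -0.0, -1.4]
grip_width: 0.0285
```

Request:
jog_arm:
  steps: "0 0 0 0 0 0 50;0 0 0 0 0 0 60;0 0 0 0 0 0 60;0 0 0 0 -2 0 60;0 0 0 0 -5 0 60;0 0 0 0 -8 0 30;0 0 0 0 -10 0 0;0 0 0 0 -10 0 0;0 0 0 0 -10 0 0;0 0 0 0 -10 0 0"

```text
clock: 15.92
position: [0.6314, 0.0684, 0.1066]
tcp_rot: [[1.0, 0.001, 0.028], [-0.028, -0.0, 1.0], [0.001, -1.0, -0.0]]
force: [-0.1, -0.4, 0.3]
grip_width: -0.0
```

Run:
```python
from h import *
s=state();p=camera_params("wrist");im,d=snapshot("wrist");np.savez("w10.npz",im=im,d=d,pose=p["pose"])
print(s["position"],s["tcp_rot"][:,2],s["force"],s["grip_width"])
W=cloud(p,d)
m=(W[...,2]>.045)&(W[...,2]<.07);P=W[m]*1e3
t=np.radians(-1.6);Q=(P[:,:2]-[631.1,69.1])@np.array([[np.cos(t),-np.sin(t)],[np.sin(t),np.cos(t)]])
for n,k in dict(hend=(Q[:,0]<-50)&(Q[:,0]>-72)&(abs(Q[:,1])<12),hmid=(abs(Q[:,0]+25)<12)&(abs(Q[:,1])<12),head=(Q[:,0]>38)&(Q[:,0]<68)&(Q[:,1]>-18)&(Q[:,1]<10),nose=(Q[:,0]>38)&(Q[:,0]<68)&(Q[:,1]>35)&(Q[:,1]<55)).items(): print(n,k.sum(),P[k,2].mean() if k.sum() else '')
f=(abs(W[...,2]-.035)<.006)&(W[...,1]>.1)&(W[...,1]<.14)&(W[...,0]>.55)&(W[...,0]<.64);print("foam",W[f][:,2].mean(),f.sum())
```

```text
[0.6314 0.0684 0.1066] [ 0.0284  0.9996 -0.0004] [-0.0513 -0.4376  0.3007] -2.1756795816384755e-05
hend 958 53.808409217714306
hmid 912 53.67660967476538
head 26 53.49363029677693
nose 693 53.78292078612685
foam 0.03442494696498559 5174
```

Request:
jog_arm:
  steps: "0 0 0 0.2 3 0.35 0;0 0 0 0.2 6 0.35 0;0 0 0 0.2 7.8 0.35 0;0 0 0 0.2 8.3 0.35 0;0 0 0 0.2 8.5 0.35 0;0 0 0 0.2 8.6 0.35 0;0 0 0 0.2 8.7 0.35 0;0 0 0 0.2 8.8 0.35 0"

```text
clock: 16.63
position: [0.6321, 0.072, 0.0245]
tcp_rot: [[1.0, 0.0, 0.028], [-0.028, -0.001, 1.0], [0.0, -1.0, -0.001]]
force: [-31.7, -0.1, 80.4]
grip_width: 0.0001
```

Request:
jog_arm:
  steps: "0 0 0 0 -1.0 0 0;0 0 0 0 -4 0 0;0 0 0 0 -7.5 0 0;0 0 0 0 -8.5 0 0;0 0 0 0 -8.5 0 0"

```text
clock: 17.05
position: [0.6357, 0.0718, 0.1067]
tcp_rot: [[1.0, 0.006, 0.028], [-0.028, -0.0, 1.0], [0.006, -1.0, -0.0]]
force: [0.5, -0.5, -0.8]
grip_width: 0.0001
```

```bash
cat > chk.py <<'E'
from h import *
s=state();p=camera_params("wrist");im,d=snapshot("wrist");np.savez("w11.npz",im=im,d=d,pose=p["pose"])
print(s["position"],s["force"],s["grip_width"])
W=cloud(p,d)
m=(W[...,2]>.045)&(W[...,2]<.07);P=W[m]*1e3
t=np.radians(-1.6);Q=(P[:,:2]-[631.1,69.1])@np.array([[np.cos(t),-np.sin(t)],[np.sin(t),np.cos(t)]])
for n,k in dict(hend=(Q[:,0]<-50)&(Q[:,0]>-72)&(abs(Q[:,1])<12),hmid=(abs(Q[:,0]+25)<12)&(abs(Q[:,1])<12),head=(Q[:,0]>38)&(Q[:,0]<68)&(Q[:,1]>-18)&(Q[:,1]<10),nose=(Q[:,0]>38)&(Q[:,0]<68)&(Q[:,1]>35)&(Q[:,1]<55)).items(): print(n,k.sum(),P[k,2].mean() if k.sum() else '')
f=(abs(W[...,2]-.035)<.006)&(W[...,1]>.1)&(W[...,1]<.14)&(W[...,0]>.55)&(W[...,0]<.64);print("foam",W[f][:,2].mean(),f.sum())
E
python3 chk.py
```

```text
[0.6357 0.0718 0.1067] [ 0.4599 -0.5341 -0.7945] 8.840808237289163e-05
hend 953 52.653565322852614
hmid 919 52.410016659024016
head 113 52.36505230987227
nose 699 52.468938825180345
foam 0.034425696005965976 5278
```

Scanner top is 18.0 mm above the foam at the handle and head, so it is home. Now the tape measure, with yaw about -62° and jaw direction about 28°.

```bash
python3 -c "
from h import *
print(plan((.374,-.273,.19),28.2))"
```

```text
[ -0.0692  60.1752   0.1619 -25.0292  -8.6054 -35.211 ]
```

Request:
jog_arm:
  steps: "0 5 0 -1 -3 -2 30;0 12 0 -3 -6 -4 60;0 19 0 -5 -8.6 -7 100;0 26 0 -7.5 -8.6 -10.5 100;0 33 0 -10 -8.6 -14 100;0 40 0 -12.5 -8.6 -17.5 100;0 47 0 -15 -8.6 -21 100;0 54 0 -17.5 -8.6 -24.5 100;0 60 0 -20 -8.6 -28 100;0 60 0 -22.5 -8.6 -31.5 100"

```text
clock: 17.93
position: [0.4046, -0.2278, 0.188]
tcp_rot: [[0.47, -0.001, 0.883], [-0.883, 0.002, 0.47], [-0.002, -1.0, -0.0]]
force: [1.0, 0.1, -0.4]
grip_width: 0.0856
```

```bash
python3 -c "
from h import *
s=state();print(s['position'],s['qpos'],plan((.374,-.273,.19),28.2))"
```

```text
[ 0.4046 -0.2278  0.188 ] [-38.4384  10.7239 -18.9995  60.371    0.0362  23.5595] [ 0.0044 -0.1979 -0.101   2.5553 -0.2025 -4.826 ]
```

Request:
jog_arm:
  steps: "0 0 0 1.3 0 -2.5 100;0 0 0 2.5 0 -4.8 100;0 0 0 2.5 0 -4.8 100;0 0 0 2.5 0 -4.8 100"

```text
clock: 18.27
position: [0.3752, -0.2723, 0.1882]
tcp_rot: [[0.473, -0.001, 0.881], [-0.881, 0.002, 0.473], [-0.002, -1.0, 0.0]]
force: [-0.1, 0.6, 0.5]
grip_width: 0.0856
```

Run:
```python
from h import *
s=state();p=camera_params("wrist");im,d=snapshot("wrist");np.savez("t1.npz",im=im,d=d,pose=p["pose"])
print(s["position"],s["tcp_rot"][:,2])
W=cloud(p,d);P=W.reshape(-1,3)*1e3
P=P[(P[:,2]>34)&(P[:,2]<46)&(abs(P[:,0]-374)<60)&(abs(P[:,1]+273)<60)]
R=cv2.minAreaRect(P[:,:2].astype(np.float32));print(R,len(P),P[:,2].mean())
for yaw in(-63,-62,-61):
    t=np.radians(yaw);Q=P[:,:2]@np.array([[np.cos(t),-np.sin(t)],[np.sin(t),np.cos(t)]])
    l,h=np.percentile(Q,[.3,99.7],axis=0);c=(l+h)/2;print(yaw,h-l,np.array([[np.cos(t),-np.sin(t)],[np.sin(t),np.cos(t)]])@c)
    ym=c[1];e=[np.percentile(Q[abs(Q[:,1]-ym-a)<2][:,0],[1,99])-c[0] for a in range(-26,30,6)];print(np.round(e,1).tolist())
cv2.imwrite("pics/t1.png",im)
```

```text
[ 0.3752 -0.2723  0.1882] [0.8812 0.4727 0.0004]
((376.37994384765625, -271.03546142578125), (59.99040222167969, 66.03858947753906), 28.603668212890625) 2841 39.41593151338896
-63 [65.7889 59.6535] [ 376.4402 -271.1874]
[[-32.3, 32.9], [-32.3, 32.9], [-32.6, 32.3], [-32.7, 32.2], [-32.8, 32.0], [-32.9, 32.5], [-32.2, 31.9], [-30.5, 27.2], [-26.7, 20.6], [-18.7, 15.1]]
-62 [65.5893 59.515 ] [ 376.4011 -271.0616]
[[-32.6, 32.5], [-32.6, 32.6], [-32.7, 32.4], [-32.8, 32.5], [-32.7, 32.1], [-32.8, 32.7], [-32.1, 31.3], [-30.1, 27.6], [-27.3, 21.1], [-18.1, 15.6]]
-61 [65.678  59.5554] [ 376.2805 -270.9758]
[[-32.9, 32.4], [-32.7, 32.4], [-32.8, 32.1], [-32.8, 32.2], [-32.7, 32.2], [-32.5, 32.9], [-31.8, 31.6], [-29.6, 28.0], [-27.3, 20.9], [-18.5, 16.2]]
```

View pics/t1.png

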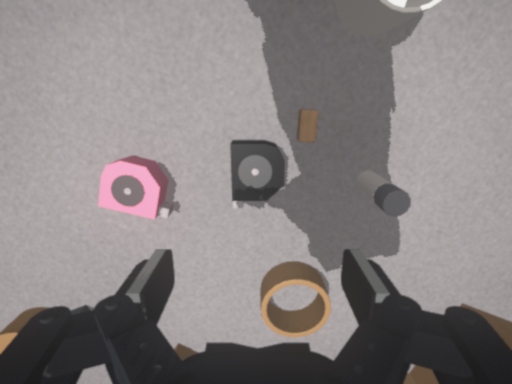

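The wrist view shows the dark tape at (258,170) with its cut corners to the right and its hook at (235,204). The fingers straddle the clear flat faces.

Request:
jog_arm:
  steps: "0 -0.3 0 0 3 0.1 100;0 -0.3 0 -0.05 7 0.1 100;0 -0.3 0 -0.05 11 0.1 100;0 -0.3 0 -0.05 14.5 0.1 100;0 -0.3 0 -0.05 17.5 0.1 100;0 -0.3 0 -0.05 19.3 0.1 100;0 -0.3 0 -0.05 19.8 0.1 100;0 -0.3 0 -0.05 19.8 0.1 100;0 -0.3 0 -0.05 19.8 0.1 60;0 -0.3 0 -0.05 19.8 0.1 60"

```text
clock: 19.15
position: [0.3785, -0.2718, -0.0069]
tcp_rot: [[0.48, 0.003, 0.877], [-0.877, -0.002, 0.48], [0.003, -1.0, 0.002]]
force: [-0.6, -0.0, 1.1]
grip_width: 0.064
```

Request:
jog_arm:
  steps: "0 0 0 0 0 0 40;0 0 0 0 0 0 40;0 0 0 0 0 0 0;0 0 0 0 0 0 0;0 0 0 0 0 0 0"

```text
clock: 19.57
position: [0.3784, -0.272, -0.0064]
tcp_rot: [[0.48, 0.003, 0.877], [-0.877, -0.002, 0.48], [0.004, -1.0, 0.002]]
force: [-2.2, 1.3, 7.5]
grip_width: 0.0585
```

Request:
jog_arm:
  steps: "0 0 0 0 -0.5 0 0;0 0 0 0 -2 0 0;0 0 0 0 -5 0 0;0 0 0 0 -8 0 0;0 0 0 0 -11 0 0;0 0 0 0 -14 0 0;0 0 0 0 -17 0 0;0 0 0 0 -20 0 0;0 0 0 0 -22 0 0;0 0 0 0 -22 0 0"

```text
clock: 20.4
position: [0.379, -0.2728, 0.217]
tcp_rot: [[0.48, 0.007, 0.877], [-0.877, -0.006, 0.48], [0.009, -1.0, 0.004]]
force: [0.5, -0.5, -2.3]
grip_width: 0.0584
```

```bash
cat > tp.py <<'E'
from h import *
import sys
yaw=float(sys.argv[1])
s=state();p=camera_params("wrist");im,d=snapshot("wrist");np.savez("t2.npz",im=im,d=d,pose=p["pose"])
q=s["position"]*1e3;jaw=np.degrees(np.arctan2(s["tcp_rot"][1,2],s["tcp_rot"][0,2]))
print(q,"jaw",jaw,s["force"],s["grip_width"],s["qpos"])
W=cloud(p,d);P=W.reshape(-1,3)*1e3
P=P[(abs(P[:,0]-q[0])<50)&(abs(P[:,1]-q[1])<50)]
zt=np.median(P[(P[:,2]>q[2]+35)&(P[:,2]<q[2]+55)][:,2]);P=P[abs(P[:,2]-zt)<5];print("top-TCP",zt-q[2],len(P))
t=np.radians(yaw);M=np.array([[np.cos(t),-np.sin(t)],[np.sin(t),np.cos(t)]]);Q=(P[:,:2]-q[:2])@M
# plane tilt, faces (tape frame rel TCP)
A=np.c_[Q,np.ones(len(Q))];c=np.linalg.lstsq(A,P[:,2],rcond=None)[0];print("tilt deg",np.degrees(c[:2]))
print("x faces:",[np.round(np.percentile(Q[abs(Q[:,1]-a)<2][:,0],[1,99]),1).tolist() for a in(-26,-20,-14,-8,-2,4)])
print("y faces:",[np.round(np.percentile(Q[abs(Q[:,0]-a)<2][:,1],[1,99]),1).tolist() for a in(-26,-20,-13,13,20,26)])
E
python3 tp.py -61.4
```

```text
[ 379.0351 -272.7763  217.0003] jaw 28.68328149613076 [ 0.4582 -0.4931 -2.3116] 0.058420062518342246 [-44.7627   9.3915 -16.1581  63.9126   0.0531  16.5552]
top-TCP 45.75600801421433 14228
tilt deg [0.5786 0.1472]
x faces: [[-34.4, 30.7], [-34.4, 30.7], [-34.5, 30.8], [-34.6, 30.8], [-34.5, 30.7], [-34.5, 30.6]]
y faces: [[-28.3, 24.7], [-28.4, 28.3], [-33.9, 36.2], [-27.8, 29.8], [-28.2, 23.5], [-28.2, 17.1]]
```

```bash
python3 -c "
from h import *
print(plan((.41,-.04,.24),60),plan((.40,.19,.235),88.2))"
```

```text
[ -0.0595 -31.3217   0.3732 -18.8243  -2.6231  13.9266] [  0.0344 -59.5216   0.3891 -39.4855  -2.2177  24.0855]
```

Request:
jog_arm:
  steps: "0 -4 0 -3 -1.5 2 0;0 -10 0 -6 -2.5 5 0;0 -16 0 -9.5 -2.6 7.5 0;0 -22 0 -13 -2.6 10 0;0 -29 0 -16.5 -2.6 12.5 0;0 -35 0 -20 -2.6 14.5 0;0 -41 0 -23.5 -2.6 16.5 0;0 -47 0 -27 -2.6 18.5 0;0 -53 0 -30.5 -2.6 20.5 0;0 -59.5 0.4 -34 -2.4 22 0"

```text
clock: 21.28
position: [0.4062, 0.1351, 0.2351]
tcp_rot: [[1.0, -0.004, 0.026], [-0.026, 0.003, 1.0], [-0.005, -1.0, 0.003]]
force: [1.3, 0.3, -3.4]
grip_width: 0.0585
```

```bash
python3 -c "
from h import *
s=state();print(s['position'],s['qpos'],s['force'],s['grip_width'],plan((.40,.195,.20),88.2))"
```

```text
[0.4062 0.1351 0.2351] [  8.4023   5.1922 -18.3104  66.7244   0.218    9.9109] [ 1.3262  0.3357 -3.403 ] 0.05850195129233818 [-0.175   0.291  -0.2617 -0.7663  3.5361  5.9655]
```

Request:
jog_arm:
  steps: "-0.2 0.3 -0.3 -0.4 0 3 0;-0.2 0.3 -0.3 -0.7 1.5 6 0;-0.2 0.3 -0.3 -0.7 3.5 6 0;-0.2 0.3 -0.3 -0.7 3.5 6 0;-0.2 0.3 -0.3 -0.7 3.5 6 0;-0.2 0.3 -0.3 -0.7 3.5 6 0"

```text
clock: 21.78
position: [0.4018, 0.1923, 0.2013]
tcp_rot: [[0.999, 0.001, 0.038], [-0.038, -0.001, 0.999], [0.001, -1.0, -0.001]]
force: [0.4, -0.3, -3.1]
grip_width: 0.0585
```

```bash
python3 tp.py -1.6
python3 - <<'E'
from h import *
L=np.load("t2.npz");cv2.imwrite("pics/t2.png",L["im"])
E
```

```text
[401.7624 192.3125 201.2901] jaw 87.82717846097681 [ 0.3949 -0.348  -3.0922] 0.05852161999045398 [ 16.2096   8.0579 -20.1941  61.7328  -0.0627  18.3824]
top-TCP 45.872425965911646 14222
tilt deg [ 0.1743 -0.0421]
x faces: [[-33.4, 31.8], [-33.3, 32.2], [-33.2, 31.6], [-33.3, 32.0], [-33.1, 31.7], [-33.2, 32.1]]
y faces: [[-28.4, 23.4], [-28.4, 27.0], [-28.6, 30.2], [-28.7, 29.7], [-28.9, 23.9], [-29.0, 17.9]]
```

View pics/t2.png

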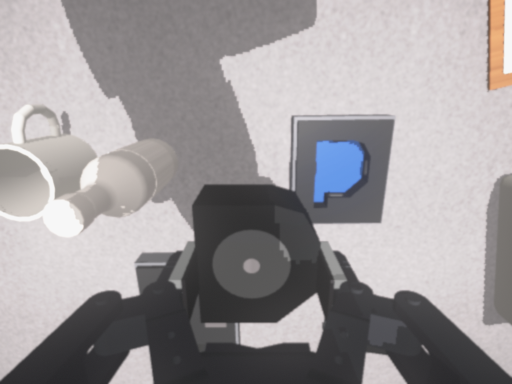

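The wrist view shows the tape held level. The bottle and mug are standing at left, and the pocket's blue floor is at (313-365,140-203) in the tape insert.

Run:
```python
from h import *
L=np.load("t2.npz");p=camera_params("wrist");p["pose"]=L["pose"];im=L["im"]
m=cv2.inRange(cv2.cvtColor(im,cv2.COLOR_BGR2HSV),(100,120,40),(125,255,255));m[215:]=0;m[:,:300]=0;m[:,380:]=0;m=m>0
for r in range(136,206,4):
    k=np.flatnonzero(m[r]);print(r,(k[0],k[-1]) if len(k) else '',end='; ')
print()
for c in range(312,368,4):
    k=np.flatnonzero(m[:,c]);print(c,(k[0],k[-1]) if len(k) else '',end='; ')
print()
a=line(edge(m,p,.035,0,(150,196),0),0);print("-y z35",np.round(a,2))
b=line(edge(m,p,.035,1,(320,344),0),1);print("-x z35",np.round(b,2))
c=line(edge(m,p,.013,1,(332,346),1),1);print("+x z13",np.round(c,2))
e=edge(m,p,.013,0,(150,186),1);print("+y pts z13",np.round(e[::3],1).tolist())
W=cloud(p,L["d"]);P=W.reshape(-1,3)*1e3;P=P[(P[:,2]>30)&(P[:,2]<40)&(P[:,1]>225)&(P[:,1]<365)&(P[:,0]>335)&(P[:,0]<490)]
print("foam rect",cv2.minAreaRect(P[:,:2].astype(np.float32)))
for x in range(355,470,10):
    k=P[abs(P[:,0]-x)<2];print(x,np.percentile(k[:,1],[1,99]).round(1) if len(k)>4 else '',end=' ')
print()
for y in range(240,350,10):
    k=P[abs(P[:,1]-y)<2];print(y,np.percentile(k[:,0],[1,99]).round(1) if len(k)>4 else '',end=' ')
```

```text
136 ; 140 ; 144 (np.int64(317), np.int64(358)); 148 (np.int64(317), np.int64(360)); 152 (np.int64(317), np.int64(363)); 156 (np.int64(317), np.int64(363)); 160 (np.int64(316), np.int64(363)); 164 (np.int64(317), np.int64(362)); 168 (np.int64(317), np.int64(361)); 172 (np.int64(316), np.int64(361)); 176 (np.int64(315), np.int64(361)); 180 (np.int64(315), np.int64(358)); 184 (np.int64(315), np.int64(353)); 188 (np.int64(315), np.int64(349)); 192 (np.int64(314), np.int64(344)); 196 (np.int64(314), np.int64(323)); 200 (np.int64(314), np.int64(323)); 204 ; 
312 ; 316 (np.int64(158), np.int64(201)); 320 (np.int64(142), np.int64(201)); 324 (np.int64(141), np.int64(194)); 328 (np.int64(141), np.int64(191)); 332 (np.int64(142), np.int64(192)); 336 (np.int64(142), np.int64(192)); 340 (np.int64(142), np.int64(192)); 344 (np.int64(142), np.int64(192)); 348 (np.int64(141), np.int64(189)); 352 (np.int64(141), np.int64(185)); 356 (np.int64(142), np.int64(182)); 360 (np.int64(147), np.int64(178)); 364 ; 
-y z35 [ -2.38 261.39 409.84  39.  ]
-x z35 [  5.69 373.23 279.09  23.  ]
+x z13 [  2.17 443.03 296.3   13.  ]
+y pts z13 [[389.0, 323.1], [392.7, 324.6], [396.5, 324.9], [400.3, 325.2], [404.0, 324.3], [407.9, 324.5], [411.7, 323.6], [415.6, 323.9], [419.5, 324.2], [423.4, 324.4], [427.2, 320.9], [431.1, 317.4]]
foam rect ((412.9735107421875, 293.28094482421875), (108.93575286865234, 126.26380157470703), 88.48126983642578)
355 [241.7 347.3] 365 [241.8 347.1] 375 [240.  347.6] 385 [239.7 347.1] 395 [239.8 347. ] 405 [239.3 347.2] 415 [238.8 346.7] 425 [238.7 346.3] 435 [239.4 345.6] 445 [246.1 344.8] 455 [251.2 344.7] 465 [256.3 344.3] 
240 [349.5 436.4] 250 [349.6 454.8] 260 [350.1 473.6] 270 [349.5 474.1] 280 [349.8 474.3] 290 [350.2 474.9] 300 [350.6 474.9] 310 [350.9 475.3] 320 [351.7 475.6] 330 [352.3 475.3] 340 [352.1 475.9]
```

```bash
python3 -c "
from h import *
print(plan((.4084,.2926,.040),88.5))"
```

```text
[ 0.0317 -0.6962  0.0891  0.2061 16.1614 10.0539]
```

Request:
jog_arm:
  steps: "0 -0.7 0 0 0 3 0;0 -0.7 0 0.1 1 6 0;0 -0.7 0 0.2 3 9 0;0 -0.7 0 0.2 6 10 0;0 -0.7 0 0.2 9 10.05 0;0 -0.7 0 0.2 12 10.05 0;0 -0.7 0 0.2 15 10.05 0;0 -0.7 0 0.2 16 10.05 0;0 -0.7 0 0.2 16 10.05 0;0 -0.7 0 0.2 16 10.05 0"

```text
clock: 22.67
position: [0.4087, 0.2931, 0.0421]
tcp_rot: [[1.0, 0.002, 0.026], [-0.026, -0.0, 1.0], [0.002, -1.0, -0.0]]
force: [-0.2, 0.1, -2.2]
grip_width: 0.0579
```

```bash
python3 tp.py -1.5
python3 - <<'E'
from h import *
print(plan((.4084,.2926,.037),88.5))
L=np.load("t2.npz");p=camera_params("wrist");im=L["im"]
W=cloud(p,L["d"]);P=W.reshape(-1,3)*1e3;P=P[(P[:,2]>28)&(P[:,2]<41)&(P[:,1]>225)&(P[:,1]<365)&(P[:,0]>335)&(P[:,0]<490)]
for x in range(355,470,10):
    k=P[abs(P[:,0]-x)<2];print(x,np.percentile(k[:,1],[1,99]).round(1) if len(k)>4 else '',end=' ')
for y in range(240,350,10):
    k=P[abs(P[:,1]-y)<2];print(y,np.percentile(k[:,0],[1]).round(1) if len(k)>4 else '',end=' ')
m=cv2.inRange(cv2.cvtColor(im,cv2.COLOR_BGR2HSV),(100,120,40),(125,255,255))
n,l,st,c=cv2.connectedComponentsWithStats(m);print(st[1:][st[1:,4]>15])
E
```

```text
[408.6609 293.0541  42.0594] jaw 88.51546249367391 [-0.2297  0.135  -2.2176] 0.0579167437720784 [ 27.3521  23.1095 -26.1662  40.6499  -0.0605  28.8366]
top-TCP 45.85179583738695 14247
tilt deg [ 0.2512 -0.0212]
x faces: [[-33.2, 31.9], [-33.2, 32.0], [-33.2, 32.1], [-33.2, 32.2], [-33.2, 32.5], [-33.2, 32.3]]
y faces: [[-28.8, 23.1], [-28.8, 26.7], [-28.7, 30.0], [-28.5, 29.9], [-28.7, 24.6], [-29.0, 18.0]]
[-0.034   0.028   0.182  -0.0891  0.5749 -0.0954]
355 [241.5 350.8] 365 [241.2 348. ] 375 [240.3 350.7] 385 [238.5 350.8] 395 [236.3 350.6] 405 [237.1 351. ] 415 [236.7 350.4] 425 [235.3 350.3] 435  445  455  465 [249.  335.9] 240 [345.5] 250 [347.5] 260 [346.3] 270 [346.5] 280 [346.9] 290 [347.3] 300 [347.4] 310 [347.8] 320 [348.1] 330 [349.5] 340 [350.3] [[ 211  171   89   27 1123]]
```

Run:
```python
from h import *
L=np.load("t2.npz");p=camera_params("wrist");im=L["im"]
m=cv2.inRange(cv2.cvtColor(im,cv2.COLOR_BGR2HSV),(100,120,40),(125,255,255))>0
for r in range(171,198,3):
    k=np.flatnonzero(m[r]);print(r,k[0],k[-1],end='; ')
b=line(edge(m,p,.035,1,(225,270),0),1);print("-x z35",np.round(b,2))
b=line(edge(m,p,.013,1,(225,270),0),1);print("-x z13",np.round(b,2))
k=np.array([np.flatnonzero(m[r])[[0,-1]] for r in (174,176,178,180)]).astype(float)
print("z13 left,right y",cast(p,np.c_[k[:,0],[174,176,178,180]],.013)[:,:2]*1e3,cast(p,np.c_[k[:,1],[174,176,178,180]],.013)[:,:2]*1e3)
```

```text
171 211 273; 174 211 282; 177 212 291; 180 212 293; 183 212 294; 186 279 296; 189 287 298; 192 295 299; 195 296 299; -x z35 [  2.03 373.51 288.63  45.  ]
-x z13 [  2.03 378.96 287.73  45.  ]
z13 left,right y [[380.5108 262.2899]
 [381.9831 262.8855]
 [383.4435 262.7764]
 [384.9104 262.6667]] [[381.8171 312.3165]
 [383.3852 316.557 ]
 [384.9234 319.4004]
 [386.4129 320.1276]]
```

Request:
jog_arm:
  steps: "0 0 0 0 0.5 0 0;0 0 0 0 1.0 0 0;0 0 0 0 1.5 0 0;0 0 0 0 1.9 0 0;0 0 0 0 2.2 0 0;0 0 0 0 2.4 0 0;0 0 0 0 2.4 0 0"

```text
clock: 23.3
position: [0.4075, 0.2928, 0.0165]
tcp_rot: [[1.0, 0.0, 0.025], [-0.025, -0.002, 1.0], [0.001, -1.0, -0.002]]
force: [0.2, -2.4, -3.7]
grip_width: 0.0585
```

Request:
jog_arm:
  steps: "0 0 0 0.05 0.3 0 0;0 0 0 0.05 0.5 0 0;0 0 0 0.05 0.7 0 0;0 0 0 0.05 0.7 0 0"

```text
clock: 23.63
position: [0.4083, 0.2933, 0.0097]
tcp_rot: [[1.0, 0.001, 0.025], [-0.025, -0.001, 1.0], [0.001, -1.0, -0.0]]
force: [0.9, -0.2, -6.2]
grip_width: 0.0585
```

Request:
jog_arm:
  steps: "0 0 0 0 0 0 80;0 0 0 0 0 0 95;0 0 0 0 0 0 95;0 0 0 0 -2 0 95;0 0 0 0 -5 0 95;0 0 0 0 -8 0 50;0 0 0 0 -10 0 0;0 0 0 0 -10 0 0;0 0 0 0 -10 0 0;0 0 0 0 -10 0 0"

```text
clock: 24.47
position: [0.4079, 0.2932, 0.1095]
tcp_rot: [[1.0, 0.001, 0.025], [-0.025, -0.001, 1.0], [0.001, -1.0, -0.001]]
force: [0.5, 0.9, 0.1]
grip_width: 0.0202
```

```bash
cat > chk2.py <<'E'
from h import *
s=state();p=camera_params("wrist");im,d=snapshot("wrist")
print(s["position"],s["force"],s["grip_width"])
W=cloud(p,d);P=W.reshape(-1,3)*1e3;t=np.radians(-1.5);M=np.array([[np.cos(t),-np.sin(t)],[np.sin(t),np.cos(t)]])
Q=(P[:,:2]-[408,293.4])@M
k=(P[:,2]>44)&(P[:,2]<70)&(abs(Q[:,0])<31)&(abs(Q[:,1])<28)
c=np.linalg.lstsq(np.c_[Q[k],np.ones(k.sum())],P[k,2],rcond=None)[0];print("n",k.sum(),"top z",c[2],"at x+-30",c[2]-30*c[0],c[2]+30*c[0],"y+-28",c[2]-28*c[1],c[2]+28*c[1])
for n,(a,b) in {"-x-y":(-24,-22),"-x+y":(-24,5),"+x-y":(24,-22),"+x+y":(24,5),"-x":(-22,-10)}.items():
    j=k&(abs(Q[:,0]-a)<5)&(abs(Q[:,1]-b)<5);print(n,j.sum(),P[j,2].mean() if j.sum() else '')
f=(abs(P[:,2]-35)<6)&(Q[:,1]>38)&(Q[:,1]<50)&(abs(Q[:,0])<40);print("foam",P[f,2].mean(),f.sum())
E
python3 chk2.py
```

```text
[0.4079 0.2932 0.1095] [0.4748 0.8624 0.0881] 0.020204322160671993
n 4672 top z 55.15829422151228 at x+-30 55.04168143170247 55.274907011322085 y+-28 54.427369764793056 55.8892186782315
-x-y 161 54.2897144481295
-x+y 163 55.146333414935896
+x-y 130 54.24982069343532
+x+y 129 55.02194513561879
-x 156 54.79229695067883
foam 34.37268836158187 1177
```

Request:
jog_arm:
  steps: "0 0 0 0 3 0 0;0 0 0 0 6 0 0;0 0 0 0 7.6 0 0;0 0 0 0 8.1 0 0;0 0 0 0 8.3 0 0;0 0 0 0 8.4 0 0;0 0 0 0 8.5 0 0;0 0 0 0 8.5 0 0"

```text
clock: 25.18
position: [0.4089, 0.2935, 0.0257]
tcp_rot: [[1.0, 0.002, 0.025], [-0.025, -0.0, 1.0], [0.002, -1.0, -0.0]]
force: [-0.6, -0.2, 0.1]
grip_width: -0.0002
```

Request:
jog_arm:
  steps: "0 0 0 0 0.1 0 0;0 0 0 0 0.2 0 0;0 0 0 0 0.2 0 0"

```text
clock: 25.43
position: [0.409, 0.294, 0.0248]
tcp_rot: [[1.0, 0.003, 0.025], [-0.025, 0.001, 1.0], [0.003, -1.0, 0.001]]
force: [-5.1, -1.1, 17.7]
grip_width: 0.0004
```

Request:
jog_arm:
  steps: "0 0 0 0 0.1 0 0;0 0 0 0 0.15 0 0;0 0 0 0 0.15 0 0"

```text
clock: 25.68
position: [0.409, 0.2941, 0.0247]
tcp_rot: [[1.0, 0.004, 0.024], [-0.024, 0.001, 1.0], [0.004, -1.0, 0.001]]
force: [-9.9, -3.1, 39.5]
grip_width: -0.0001
```

Request:
jog_arm:
  steps: "0 0 0 0 -0.8 0 0;0 0 0 0 -4 0 0;0 0 0 0 -7 0 0;0 0 0 0 -9 0 0;0 0 0 0 -9 0 0;0 0 0 0 -9 0 0"

```text
clock: 26.18
position: [0.4092, 0.2938, 0.1128]
tcp_rot: [[1.0, 0.004, 0.025], [-0.025, 0.001, 1.0], [0.004, -1.0, 0.001]]
force: [0.4, -0.1, -1.6]
grip_width: -0.0001
```

```bash
python3 chk2.py
```

```text
[0.4092 0.2938 0.1128] [ 0.4486 -0.1042 -1.6273] -0.00010495964914413037
n 4487 top z 52.54953413741479 at x+-30 52.54399736752692 52.55507090730266 y+-28 52.548922025715115 52.55014624911446
-x-y 144 52.26426991733936
-x+y 156 52.395914649414685
+x-y 125 52.291653073304545
+x+y 131 52.35675818779644
-x 145 52.48786196090792
foam 34.3778061148954 1143
```

The tape is home: its top is level and 18.1 mm above the foam. I'll retreat and do a last check from above.

Request:
jog_arm:
  steps: "0 0 0 0 -3 0 0;0 0 0 -3 -6 0 0;0 0 0 -6 -9 0 0;0 0 0 -9 -12 0 0;0 0 0 -11 -13 0 0;0 0 0 -11 -13 0 0;0 0 0 -11 -13 0 0"

```text
clock: 26.82
position: [0.2975, 0.2962, 0.2412]
tcp_rot: [[1.0, 0.001, 0.023], [-0.023, -0.0, 1.0], [0.001, -1.0, -0.0]]
force: [0.3, 0.1, -0.4]
grip_width: 0.0003
```

Run:
```python
from h import *
p=camera_params("top");im,d=snapshot("top");W=cloud(p,d);W0=cloud(p,np.load("top0.npy"));S=512/800
print(state()["position"],state()["force"])
for n,(a,b,c,e,z0,z1) in dict(glue=(517,275,556,320,.07,.1),sbox=(495,350,530,386,.012,.03),roll=(605,265,690,340,.03,.06),mug=(385,340,455,430,.08,.1),bottle=(315,340,372,400,.17,.21),labels=(600,185,650,235,.012,.03),carton=(440,100,495,180,.035,.06),stapler=(125,180,222,230,.025,.06),pink=(590,430,655,497,.03,.05)).items():
    r=np.s_[int(b*S):int(e*S),int(a*S):int(c*S)];o=[]
    for w in(W0,W):
        q=w[r].reshape(-1,3);q=q[(q[:,2]>z0)&(q[:,2]<z1)];o+=[len(q),(q.mean(0)*1e3).round(1) if len(q) else None]
    print(n,*o)
P=W.reshape(-1,3)*1e3
for n,O,y,(x0,x1,y0,y1) in(("scan",(631,69.1),-1.6,(-70,68,-11,11)),("tape",(408,293.4),-1.5,(-30,30,-27,5))):
    t=np.radians(y);Q=(P[:,:2]-O)@np.array([[np.cos(t),-np.sin(t)],[np.sin(t),np.cos(t)]])
    k=(Q[:,0]>x0)&(Q[:,0]<x1)&(Q[:,1]>y0)&(Q[:,1]<y1);print(n,k.sum(),np.percentile(P[k,2],[10,50,90]))
```

```text
[0.2979 0.296  0.2405] [-1.3334 -0.0227 -1.2628]
glue 132 [ 505.3 -221.7   83.5] 131 [ 505.1 -221.5   83.4]
sbox 128 [ 400.8 -199.2   21.3] 129 [ 400.7 -199.1   21.1]
roll 508 [ 503.  -406.6   41.9] 497 [ 502.9 -406.9   41.7]
mug 212 [390.9 -54.4  90.3] 212 [391.1 -54.   90.4]
bottle 151 [392.7  60.9 189.8] 150 [392.7  60.9 189.6]
labels 447 [ 657.4 -384.8   22.8] 453 [ 657.2 -384.7   22.8]
carton 779 [ 768.8 -129.7   49.2] 781 [ 769.2 -129.7   49.1]
stapler 452 [663.1 350.6  45.4] 451 [663.1 350.8  45.4]
pink 741 [ 255.4 -357.7   39.4] 748 [ 255.5 -357.6   39.2]
scan 483 [50.847  53.3176 55.2654]
tape 346 [51.4636 53.6668 55.8447]
```

```bash
python3 -c "
from workcell import sign_off
print(sign_off())"
```

```text
the job is handed in; nothing more can be done
None
```

The scanner and the tape measure are both in their own inserts, pressed home and lying level. I handed the job in at about 27 s, with the arm clear.

**Last checks:** Wrist depth put the scanner's top 18.0 mm and the tape's 18.1 mm above the foam, against 18 mm when home. The top camera agreed within its noise of a few mm. Every listed bystander, and the pink lookalike, measured within about 0.5 mm of where it started.

**What did not go as planned:**
- **Finger length:** the finger tips sit about 30 mm behind the reported TCP. My first grasp closed in the air above the scanner's handle, so I went lower by that much.
- **Regrasp:** joint 6 reached its 180° limit just above the scanner's pocket. I set the scanner down on free table, turned the gripper half a turn and picked it up again.
- **Hard press:** pressing the scanner home, the reading at the end of that move was 80 N up, about 86 N with the sideways part. That is over the 6–16 N needed but under the 120 N wrist limit. Only the closed finger tips touched, and the readings cannot show whether it briefly went higher. The tape press read about 40 N up.

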